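# Put the tablet counter's washed change parts back in order

### The arm

A 6-joint arm with a two-finger parallel gripper is mounted at the origin on the work surface. World frame = base frame: x ahead of the robot, y to its left, z up, the work surface at z = 0. Lengths are in mm, angles in rad, forces in N, time in s.
With the tool pointing down it reaches from about 350 to 850 mm from the base axis. Payload 8.1 kg.
Tool frame: the origin (TCP) lies midway between the tips of the shut fingers; the grasp point (between the pads) lies 19 mm behind it; z points along the fingers, y is the line along which they close (so a half turn about z gives the same grasp; the last joint's range is limited). The gripper opens to 93 mm and grips with 3 to 60 N. Pads are 15 mm wide; open, the fingers measure 128 mm over their backs; the gripper's body (75 mm by 188 mm) begins 65 mm behind the grasp point.
Start: joints at [1.211, 0.13, 1.488, -0, 1.523, -0.085], TCP at [162.791, 577.498, 218.635] pointing down, gripper open.
Joint ranges: [-2.96, 2.96], [-0.89, 2.26], [0.02, 2.5], [-1.34, 4.48], [0, 2.73], [-2.66, 2.66]. Speed limits (rad/s): [2.39, 2.39, 2.79, 3.14, 3.14, 3.14].

### API

Orientations are given as [roll, pitch, yaw] about the fixed x, y, z axes, in that order (R = Rz(yaw) Ry(pitch) Rx(roll)).
In Python, from plant import manip gives the robot as it stands.
- The arm moves only by the tool drive_tool, never from a script. Its argument "targets" is a list of rows, each a list of 3 entries, a list of its own where there are three numbers: the finger opening in mm, from 0 to 93, then the shift along the tool's x, y, z normalised to -1 to 1, where 1 is 20 cm, then the turn, a rotation vector about the tool's x, y, z normalised to -1 to 1, where 1 is 90 degrees. A call has 1 to 20 rows; each row shifts and turns the commanded pose from where the row before left it, along the tool's axes as they then stand; what a row does not reach is not made up. A row lasts 1/10 s, in which the tool goes at most 50 mm and 8.59 degrees, less where a joint would pass 70% of its speed; a pose out of reach is approached as far as the arm can. A call with a number of a shift or a turn outside -1 to 1 is refused whole. A call with a gripper value outside its range is refused whole. The fingers move at their own pace and stop on an object; "newtons" is the grip in N (left out, the last holds). Time passes only in rows, so rows that do not move let the fingers close. It gives the time, the measured TCP pose, the force, the opening and the grip force at its end, in the units of the state.
- manip.state(): the state, without advancing time (a new reading comes with each control period).
- manip.get_image(name): name is "scene" or "top"; returns (picture, depth): 400x640x3 uint8, red, green, blue; 400x640 float32, mm along the optical axis (not along the pixel's ray), 0 where there is no reading.
- manip.camera_params(name): a dict with "mtx" (3x3 intrinsics, pixels), "k1" (the pictures are not rectified: a ray, as slopes to the right and down, at radius r is drawn at 1 + k1 r^2 times it, then the intrinsics apply), "R" (3x3) and "t" (3): a world point X has camera coordinates R X + t. Camera axes: x right, y down, z forward; pixel columns grow to the right and rows downward; lengths in mm; the calibration is good to about 2 mm. A picture is of the moment at which its call begins. camera_params takes no time and is no camera call.
- manip.hand_in(): hands the job in; it is judged then, once.
The state is a dict: "t": time; "joints": joint angles; "joint_velocities": joint speeds; "tau": joint torques, N m; "ee_pos": TCP position; "tcp_rot": TCP orientation; "ft_force": force on the tool from outside, world axes, zero at the start; "ft_torque": the same for the moment, N m; "gripper_width": finger opening in mm; "gripper_force": force on a finger pad.
Only numpy, scipy, OpenCV 4.12 (cv2) and the standard library are available. Lean on these libraries where they do the work, as an engineer would, in place of code of your own. Each camera call takes 0.05 s, during which the arm holds its last target. There are 200 camera calls.

### The job

Put the tablet counter's washed change parts back in order: stand each gate plate from the draining stand in the graded rack, fully home in the narrowest slot that will take it. Sort the white sleeves by the gauge pin, those that slide right down it into the blue tray and those that stick at its tip into the red tray. Leave the bottles, jar and vials where they are.

Things in the scene. Friction and masses are not known exactly. Their poses are not given: they have to be found in the camera images.
- stand: White draining stand (fixed): an open trough 74 x 200 mm and 60 mm high whose long axis is its own y. The washed gate plates hang in it, their shoulders lying across its two long walls. Origin at the centre of its underside, z up.
- gate_a_handle (a point): Centre of a gate plate's blue handle, 28 x 14 mm (own x, y), 48 tall. Below it a grey shoulder 80 (x) x 24 x 10 mm tall, then an aluminium blade 46 mm wide (x), 40 tall, its thickness (y) 3 to 20 mm, different in each plate and hidden. The point is 24 mm above the shoulder's top, 34 above its underside, 74 above the blade's foot. 110 g. Hangs in the stand, x across it, z up.
- gate_b_handle (a point): Centre of a gate plate's blue handle, 28 x 14 mm (own x, y), 48 tall. Below it a grey shoulder 80 (x) x 24 x 10 mm tall, then an aluminium blade 46 mm wide (x), 40 tall, its thickness (y) 3 to 20 mm, different in each plate and hidden. The point is 24 mm above the shoulder's top, 34 above its underside, 74 above the blade's foot. 110 g. Hangs in the stand, x across it, z up.
- gate_c_handle (a point): Centre of a gate plate's blue handle, 28 x 14 mm (own x, y), 48 tall. Below it a grey shoulder 80 (x) x 24 x 10 mm tall, then an aluminium blade 46 mm wide (x), 40 tall, its thickness (y) 3 to 20 mm, different in each plate and hidden. The point is 24 mm above the shoulder's top, 34 above its underside, 74 above the blade's foot. 110 g. Hangs in the stand, x across it, z up.
- gate_d_handle (a point): Centre of a gate plate's blue handle, 28 x 14 mm (own x, y), 48 tall. Below it a grey shoulder 80 (x) x 24 x 10 mm tall, then an aluminium blade 46 mm wide (x), 40 tall, its thickness (y) 3 to 20 mm, different in each plate and hidden. The point is 24 mm above the shoulder's top, 34 above its underside, 74 above the blade's foot. 110 g. Hangs in the stand, x across it, z up.
- rack: Green fixed rack, 74 (own x) x 158 (y) x 60 mm high; origin under its centre. Four upright slots, slot 0 the narrowest at its +y end, wider towards -y, 24 mm of solid top between (slot centres at y = 61.5, 28, -10.5, -54 mm). One plate of the set per slot, with 3 mm of play; it is fully home when the shoulder lies on the rack's top.  Too thick a blade stops on the top.
- slot0 (a point): Centre of the mouth of rack slot 0, level with the rack's top: 7 mm wide along the rack's y, 58 mm long along its x, 50 mm deep; axes as the rack's.
- slot1 (a point): Centre of the mouth of rack slot 1, level with the rack's top: 12 mm wide along the rack's y, 58 mm long along its x, 50 mm deep; axes as the rack's.
- slot2 (a point): Centre of the mouth of rack slot 2, level with the rack's top: 17 mm wide along the rack's y, 58 mm long along its x, 50 mm deep; axes as the rack's.
- slot3 (a point): Centre of the mouth of rack slot 3, level with the rack's top: 22 mm wide along the rack's y, 58 mm long along its x, 50 mm deep; axes as the rack's.
- gauge_tip (a point): Tip of the steel gauge pin (fixed, upright): 18 mm diameter, tapering over its top 8 mm to 10 mm at the tip. The tip is 62 mm above the counter; the pin rises from a dark disc of 52 mm diameter, 10 mm high.
- sleeve_a_mid (a point): A white plastic feeder sleeve (tube), if present: 40 mm outside diameter, 45 mm tall, about 60 g, standing on end on the counter. Bore either 22 mm (slides down the gauge pin to its foot) or 14 mm (stops on the pin's taper). This point is its centre, 22.5 mm above its lower end; z is the tube's axis.
- sleeve_b_mid (a point): A white plastic feeder sleeve (tube), if present: 40 mm outside diameter, 45 mm tall, about 60 g, standing on end on the counter. Bore either 22 mm (slides down the gauge pin to its foot) or 14 mm (stops on the pin's taper). This point is its centre, 22.5 mm above its lower end; z is the tube's axis.
- sleeve_c_mid (a point): A white plastic feeder sleeve (tube), if present: 40 mm outside diameter, 45 mm tall, about 60 g, standing on end on the counter. Bore either 22 mm (slides down the gauge pin to its foot) or 14 mm (stops on the pin's taper). This point is its centre, 22.5 mm above its lower end; z is the tube's axis.
- sleeve_d_mid (a point): A white plastic feeder sleeve (tube), if present: 40 mm outside diameter, 45 mm tall, about 60 g, standing on end on the counter. Bore either 22 mm (slides down the gauge pin to its foot) or 14 mm (stops on the pin's taper). This point is its centre, 22.5 mm above its lower end; z is the tube's axis.
- blue_tray_in (a point): Centre of the inner floor of the blue tray (fixed, open): inside 116 mm along its x, 132 mm along its y, wall 4 mm thick, rim 20 mm above the counter, floor about 4 mm above the counter.
- red_tray_in (a point): Centre of the inner floor of the red tray (fixed, open): inside 116 mm along its x, 132 mm along its y, wall 4 mm thick, rim 20 mm above the counter, floor about 4 mm above the counter.
- amber1: Bystander: amber bottle, 52 mm diameter, 100 mm tall, standing loose; leave it be. Origin at the centre of its underside.
- amber2: Bystander: amber bottle, 52 mm diameter, 100 mm tall, standing loose; leave it be. Origin at the centre of its underside.
- jar1: Bystander: white jar, 64 mm diameter, 90 mm tall, standing loose; leave it be. Origin at the centre of its underside.
- amber3: Bystander: amber bottle, 56 mm diameter, 120 mm tall, standing loose; leave it be. Origin at the centre of its underside.
- vial1: Bystander: small orange vial, 30 mm diameter, 55 mm tall, standing loose; leave it be. Origin at the centre of its underside.
- vial2: Bystander: small orange vial, 30 mm diameter, 55 mm tall, standing loose; leave it be. Origin at the centre of its underside.

How it is judged:
By the outcome, as a careful person would: the job done as asked, in the order asked, and still so for the second after the job is handed in, with the robot touching nothing.
Of gate_a, gate_b, gate_c, gate_d only 3 to 4 are there at a start; the rules pass over those that are not, and their reading is None.
Of sleeve_a, sleeve_b, sleeve_c, sleeve_d only 3 to 4 are there at a start; the rules pass over those that are not, and their reading is None.
At some moment in a run one of sleeve_a, sleeve_b, sleeve_c, sleeve_d may be knocked a few centimetres aside while the robot is not near it.
It also fails if it takes over 210 s, if anything falls off the work surface, if the arm or the gripper's body presses on something with over 40 N, if the wrist force passes 120 N, or if a joint passes its speed limit or range.

## Working session

There is one attempt and no reset: what is moved stays moved. The work goes in short steps, Python scripts to look and compute and a tool call to move; the robot and the scene stay as the last step left them, time stands still between calls to the robot, and variables do not carry over. Pictures are saved under pics/ and viewed, at most 14 in all, crops included, and the job is handed in when it is done.

Besides the shell and the picture viewer there is one more tool, called after "Request:" as name(argument=value, ...), one argument or row to a line, values as JSON. drive_tool: Moves the arm, as the interface text tells. Its arguments: {"type":"object","properties":{"targets":{"type":"array","items":{"type":"array"}},"newtons":{"type":"number"}},"required":["targets"]}

```bash
ls; mkdir -p pics; python3 - <<'E'
from plant import manip
import cv2, numpy as np
np.set_printoptions(precision=4,suppress=True)
for n in("scene","top"):
    im,d=manip.get_image(n); cv2.imwrite(f"pics/{n}0.png",im[:,:,::-1]); np.savez(f"{n}0.npz",im=im,d=d)
    p=manip.camera_params(n); print(n,{k:np.array(v).tolist() for k,v in p.items()})
s=manip.state(); print(s)
E
```

```text
pics
scene {'mtx': [[433.3506710658901, 0.0, 317.0470909959229], [0.0, 433.3506710658901, 202.46207494821715], [0.0, 0.0, 1.0]], 'k1': 0.015284217898475998, 'R': [[0.043808813123387594, 0.9989214382217915, 0.015386622554276743], [0.7990925890916829, -0.02579307423689368, -0.6006544359114988], [-0.5996097246972157, 0.03860929398885418, -0.7993606823369609]], 't': [-14.309457703230485, -403.8148942170138, 1664.7151547586543]}
top {'mtx': [[444.71014605548993, 0.0, 314.16903868130237], [0.0, 444.71014605548993, 202.66274976394988], [0.0, 0.0, 1.0]], 'k1': -0.018760353255563758, 'R': [[0.014787854816380442, -0.9996784911017729, 0.0205969361413902], [-0.9981609077772222, -0.015970274196349863, -0.05847865018487388], [0.05878878749626582, -0.01969428268752771, -0.998076156259703]], 't': [-17.307679382590326, 578.8733111830065, 1326.4406592352477]}
{'t': 0.1, 'joints': array([ 1.2106,  0.1311,  1.4892,  0.    ,  1.523 , -0.0854]), 'joint_velocities': array([-0.0001, -0.0014, -0.0034,  0.0008,  0.0009,  0.0014]), 'tau': array([  0.0005, -56.1342, -49.3096,   0.0769,   0.0291,  -0.0001]), 'ee_pos': array([162.5848, 577.0103, 217.696 ]), 'tcp_rot': array([-3.1399, -0.0002,  2.8668]), 'ft_force': array([-0.3718,  0.0556,  0.5481]), 'ft_torque': array([ 0.0229,  0.0276, -0.0052]), 'gripper_force': 0.0, 'gripper_width': 92.82014314041417}
```

View pics/top0.png

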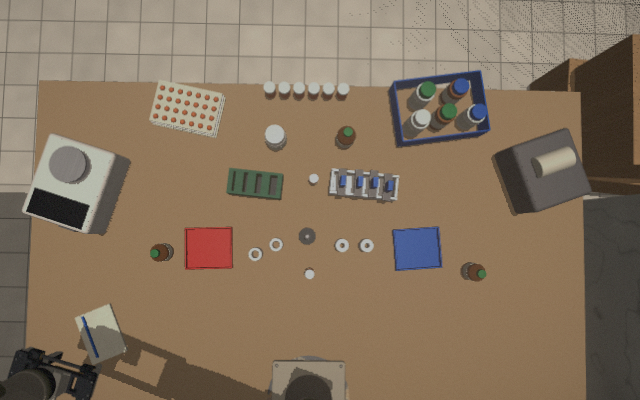

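View pics/scene0.png

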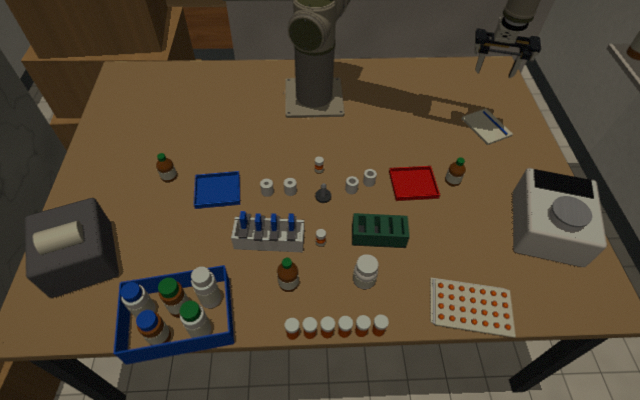

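Top view: four gate plates (343–390, 183), rack (255, 184), pin (307, 236). The sleeves are at (255,254), (276,244), (342,245) and (367,245), with the red tray at (209,248) and the blue tray at (417,248). The vials are at (313,179) and (309,274). The scene view agrees. Next I measure these.

```bash
cat > h.py <<'E'
from plant import manip
import cv2, numpy as np
np.set_printoptions(precision=2,suppress=True)
def ray(n,uv):
    p=manip.camera_params(n); R=np.array(p["R"]);t=np.array(p["t"])
    uv=np.asarray(uv,float).reshape(-1,1,2)
    q=cv2.undistortPoints(uv,np.array(p["mtx"]),np.array([p["k1"],0,0,0])).reshape(-1,2)
    return -R.T@t, np.c_[q,np.ones(len(q))]@R      # origin, directions (camera z = 1)
def plane(n,uv,z):
    o,d=ray(n,uv); return o+d*((z-o[2])/d[:,2])[:,None]
def cloud(n,d):
    v,u=np.mgrid[0:400,0:640]; o,r=ray(n,np.c_[u.ravel(),v.ravel()])
    return (o+r*d.reshape(-1,1)).reshape(400,640,3)
def proj(n,X):
    p=manip.camera_params(n); c=np.array(p["R"])@np.asarray(X,float)+np.array(p["t"])
    x,y=c[:2]/c[2]; f=1+p["k1"]*(x*x+y*y); m=np.array(p["mtx"])
    return m[0,0]*x*f+m[0,2], m[1,1]*y*f+m[1,2]
def hsv(im): return cv2.cvtColor(im,cv2.COLOR_RGB2HSV)
def blobs(m,amin=4):
    k,l,s,c=cv2.connectedComponentsWithStats(m.astype(np.uint8))
    return [(c[i],s[i],l==i) for i in range(1,k) if s[i,4]>=amin]
E
python3 - <<'E'
from h import *
for n in("top","scene"):
    f=np.load(n+"0.npz"); im,d=f["im"],f["d"]; P=cloud(n,d); H=hsv(im); h,s,v=H[...,0],H[...,1],H[...,2]
    X,Y,Z=P[...,0],P[...,1],P[...,2]; roi=(X>300)&(X<700)&(abs(Y)<420)
    print(n,"table z",np.median(Z[(roi)&(abs(Z)<15)]))
    for nm,m,amin in [("blue",(h>100)&(h<130)&(s>110)&(v>50),4),("green",(h>40)&(h<95)&(s>70),60),("red",((h<8)|(h>172))&(s>150),60),("white",(s<60)&(v>130),6)]:
        for c,st,l in blobs(m&roi,amin):
            print(nm,c,st[4],"Z med/max",np.median(Z[l]),np.percentile(Z[l],95),"XY",X[l].mean(),Y[l].mean())
    g=(h>40)&(h<95)&(s>70)&roi&(Z>50)&(Z<70)
    c,st,l=max(blobs(g,20),key=lambda b:b[1][4])
    print("rack top rect",cv2.minAreaRect(np.c_[X[l],Y[l]].astype(np.float32)), "Z",np.median(Z[l]))
im=np.load("top0.npz")["im"]
a=cv2.resize(im[160:280,220:420],None,fx=4,fy=4,interpolation=cv2.INTER_CUBIC); cv2.imwrite("pics/topcrop.png",a[:,:,::-1])
E
```

```text
top table z 0.8462828348128824
blue [342.66 180.09] 35 Z med/max 117.82226853404472 122.20183592454116 XY 637.8735982921906 -85.42429470620014
blue [359.94 181.03] 34 Z med/max 118.03500626082234 121.93958642427255 XY 636.0122839118428 -134.02891706661632
blue [375.26 181.18] 38 Z med/max 118.55229194922651 123.29622518642246 XY 632.6999046335575 -172.15967816897714
blue [390.05 184.95] 38 Z med/max 117.94541289502149 122.20052162965581 XY 626.4120663170215 -219.01296319374137
blue [416.34 248.02] 1722 Z med/max 4.624992047797491 19.52002299903309 XY 446.4978561819628 -320.8896406545843
blue [439. 242.] 5 Z med/max 20.839708532151008 22.5499485061056 XY 465.89761949951435 -387.1773170407866
blue [440.  254.5] 8 Z med/max 21.32091857638295 24.3532421632878 XY 428.3955649450796 -389.9636305097245
blue [441.  264.5] 4 Z med/max 22.00218346984957 22.838421079236944 XY 398.47844023639414 -392.88458960674274
red [208.13 247.64] 1928 Z med/max 4.901580851448784 20.25742866437689 XY 438.95271449372575 307.9575011970002
white [333.03 181.12] 137 Z med/max 54.49432359549087 62.41672116765084 X
[... 1023 characters left out ...]
3684 12.269704994174809
white [275.53 244.1 ] 111 Z med/max 45.099536252841744 49.46611211717379 XY 453.4680531818704 104.28641822554911
white [341.86 244.98] 126 Z med/max 45.54920247917312 49.721941917772426 XY 453.81724765722527 -91.31494125721768
white [366.62 245.11] 124 Z med/max 44.7209784891636 49.125981491134446 XY 454.7902989337427 -163.1227034735224
white [254.65 253.93] 107 Z med/max 44.28473778237753 49.62898918626083 XY 423.7603115956648 165.0724589305016
white [309.24 273.8 ] 76 Z med/max 55.87283714842431 60.28037308837304 XY 370.818383443432 3.663500483587047Traceback (most recent call last):
  File "<stdin>", line 10, in <module>
ValueError: max() iterable argument is empty
```

```bash
python3 - <<'E'
from h import *
for n in("top","scene"):
    f=np.load(n+"0.npz"); im,d=f["im"],f["d"]; P=cloud(n,d); H=hsv(im); h,s,v=[H[...,i].astype(int) for i in range(3)]
    X,Y,Z=P[...,0],P[...,1],P[...,2]; roi=(X>550)&(X<700)&(Y>40)&(Y<270)
    g=(h>50)&(h<95)&(s>60)&roi
    c,st,l=max(blobs(g,20),key=lambda b:b[1][4])
    print(n,"rack hsv",c,st, np.median(H[l],axis=0))
    t=(roi&(Z>52)&(Z<68)); cc,st,l=max(blobs(t,20),key=lambda b:b[1][4])
    uv=np.argwhere(l)[:,::-1]; q=plane(n,uv,60)
    print(" top rect (z-filter)",cv2.minAreaRect(q[:,:2].astype(np.float32)),"n",len(uv),"Z",np.median(Z[l]))
    # slot pixels: inside rack and deep/dark
    hull=np.zeros((400,640),np.uint8); cv2.fillConvexPoly(hull,cv2.convexHull(uv.astype(np.int32)),1)
    dk=(hull>0)&(Z<45)
    for c,st,_ in blobs(dk,5): print(" slot deep",c,st[4],plane(n,[c],60)[0])
    # sleeves
    for c,st,l in blobs((s<60)&(v>110)&(Z>38)&(Z<52)&(X>330)&(X<520)&(abs(Y)<250),30):
        e=cv2.convexHull(np.argwhere(l)[:,::-1].astype(np.int32)); (cx,cy),r=cv2.minEnclosingCircle(e)
        m=cv2.moments(e); print(" sleeve",plane(n,[[m['m10']/m['m00'],m['m01']/m['m00']]],45)[0],"fill",l.sum(),cv2.contourArea(e))
    for c,st,l in blobs((h>100)&(h<130)&(s>110)&(v>50)&(X>560)&(X<700)&(abs(Y)<260)&(Z>112),4): print(" handle top",plane(n,[c],118)[0],st[4])
    w=(s<70)&(Z>52)&(Z<76)&(X>560)&(X<700)&(Y<-40)&(Y>-280)
    uv=np.argwhere(w)[:,::-1]; print(" stand rect",cv2.minAreaRect(plane(n,uv,60)[:,:2].astype(np.float32)))
    for nm,m in(("blue",(h>100)&(h<130)&(s>110)&(X<540)&(Y<-200)&(Y>-420)),("red",((h<8)|(h>172))&(s>150)&(X<540)&(Y>200))):
        m=m&(X>350); l=max(blobs(m,60),key=lambda b:b[1][4])[2]; uv=np.argwhere(l)[:,::-1]
        print(" tray",nm,cv2.minAreaRect(plane(n,uv,20)[:,:2].astype(np.float32)))
a=np.vstack([cv2.resize(np.load(n+"0.npz")["im"][sl],(800,300),interpolation=cv2.INTER_CUBIC) for n,sl in(("top",np.s_[165:240,222:422]),("scene",np.s_[175:260,225:425]))])
b=cv2.resize(np.load("top0.npz")["im"][225:285,235:395],(800,300),interpolation=cv2.INTER_CUBIC)
cv2.imwrite("pics/crop1.png",np.vstack([a[:300],b])[:,:,::-1])
E
```

```text
Traceback (most recent call last):
ValueError: max() iterable argument is empty
```

```bash
cat > m.py <<'E'
from h import *
for n in("top","scene"):
    f=np.load(n+"0.npz"); im,d=f["im"],f["d"]; P=cloud(n,d); H=hsv(im); h,s,v=[H[...,i].astype(int) for i in range(3)]
    X,Y,Z=P[...,0],P[...,1],P[...,2]; roi=(X>550)&(X<700)&(Y>60)&(Y<270)
    if n=="top": print(H[175:195:6,225:290:8].tolist()); print(Z[184,222:290:2])
    t=(roi&(Z>52)&(Z<68)); B=blobs(t,20)
    if B:
        cc,st,l=max(B,key=lambda b:b[1][4]); uv=np.argwhere(l)[:,::-1]; q=plane(n,uv,60)
        print(" rack top rect",cv2.minAreaRect(q[:,:2].astype(np.float32)),"n",len(uv),"Z",np.median(Z[l]))
        hull=np.zeros((400,640),np.uint8); cv2.fillConvexPoly(hull,cv2.convexHull(uv.astype(np.int32)),1)
        for c,st,_ in blobs((hull>0)&(Z<45),5): print(" slot deep",c,st[4],plane(n,[c],60)[0])
    for c,st,l in blobs((s<60)&(v>110)&(Z>38)&(Z<52)&(X>330)&(X<520)&(abs(Y)<250),30):
        e=cv2.convexHull(np.argwhere(l)[:,::-1].astype(np.int32)); m=cv2.moments(e)
        print(" sleeve",plane(n,[[m['m10']/m['m00'],m['m01']/m['m00']]],45)[0],"fill",l.sum(),cv2.contourArea(e))
    for c,st,l in blobs((h>100)&(h<130)&(s>110)&(v>50)&(X>560)&(X<700)&(abs(Y)<260)&(Z>112),4): print(" handle top",plane(n,[c],118)[0],st[4])
    uv=np.argwhere((s<70)&(Z>52)&(Z<76)&(X>560)&(X<700)&(Y<-40)&(Y>-280))[:,::-1]; print(" stand rect",cv2.minAreaRect(plane(n,uv,60)[:,:2].astype(np.float32)))
    for nm,m in(("blue",(h>100)&(h<130)&(s>110)&(X<540)&(Y<-200)&(Y>-420)),("red",((h<8)|(h>172))&(s>150)&(X<540)&(Y>200))):
        B=blobs(m&(X>350),60)
        if B:
            l=max(B,key=lambda b:b[1][4])[2]; uv=np.argwhere(l)[:,::-1]
            print(" tray",nm,cv2.minAreaRect(plane(n,uv,20)[:,:2].astype(np.float32)))
cr=lambda n,sl: cv2.resize(np.load(n+"0.npz")["im"][sl],(800,300),interpolation=cv2.INTER_CUBIC)
cv2.imwrite("pics/crop1.png",np.vstack([cr("top",np.s_[165:240,222:422]),cr("top",np.s_[225:285,235:395])])[:,:,::-1])
E
python3 m.py
```

```text
[[[15, 99, 144], [41, 61, 59], [61, 58, 101], [63, 59, 100], [32, 64, 56], [60, 55, 97], [44, 56, 68], [61, 54, 104], [17, 99, 144]], [[15, 96, 146], [25, 48, 58], [59, 57, 99], [61, 55, 98], [25, 47, 70], [61, 54, 99], [14, 32, 88], [57, 54, 94], [16, 98, 149]], [[16, 99, 147], [35, 48, 64], [59, 53, 96], [60, 54, 99], [15, 31, 83], [60, 52, 99], [18, 31, 83], [42, 52, 74], [16, 96, 148]], [[16, 96, 149], [44, 59, 73], [59, 53, 101], [60, 59, 99], [51, 44, 92], [60, 59, 103], [19, 24, 86], [16, 79, 90], [17, 99, 144]]]
[ 6.44 -0.47 -2.21 62.48 59.62 53.38 16.97 60.54 60.64 57.9  62.24 29.54
 11.93 63.07 60.3  56.91 61.87 33.82 13.9  13.33 62.21 57.32 65.7  57.4
 27.83  9.27 12.    6.75 59.41 61.35 34.91  1.51 -0.73 -3.14]
 rack top rect ((632.5421142578125, 167.94085693359375), (158.87240600585938, 74.4622573852539), 84.79239654541016) n 1017 Z 60.2658387307597
 slot deep [249. 169.] 5 [672.29 184.89  60.  ]
 slot deep [258. 170.] 5 [669.79 158.5   60.  ]
 slot deep [233.71 181.25] 28 [635.49 228.64  60.  ]
 slot deep [245.04 182.07] 67 [633.62 195.52  60.  ]
 slot deep [258.16 183.
[... 1250 characters left out ...]
646.17 248.03  60.  ]
 sleeve [427.98 164.24  45.  ] fill 58 74.0
 sleeve [457.15 102.99  45.  ] fill 65 82.0
 sleeve [ 458.08 -164.58   45.  ] fill 80 77.5
 sleeve [457.78 -91.9   45.  ] fill 79 80.0
 handle top [ 630.4  -219.35  118.  ] 46
 handle top [ 640.95 -177.92  118.  ] 43
 handle top [ 643.39 -135.37  118.  ] 42
 handle top [644.29 -86.73 118.  ] 45
 stand rect ((635.6726684570312, -154.00326538085938), (202.05714416503906, 90.24882507324219), 85.0611572265625)
 tray blue ((456.3406982421875, -321.1131896972656), (135.5885467529297, 138.81619262695312), 4.962618350982666)
 tray red ((449.04656982421875, 304.4407958984375), (137.22030639648438, 143.7459259033203), 2.200362205505371)
```

View pics/crop1.png

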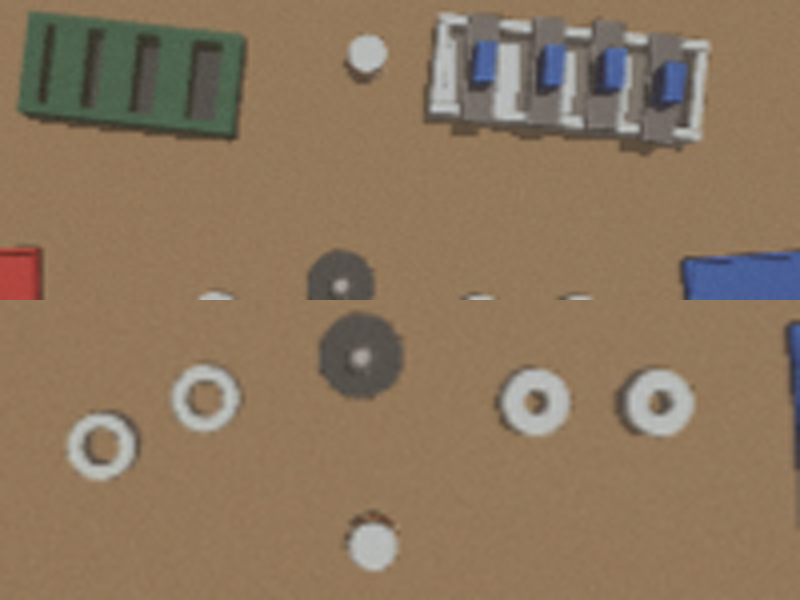

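The crop shows the left two sleeves with wide bores and the right two with narrow ones. All four plates hang at about −5° yaw, the same as the rack, so I'll turn the tool to yaw 174.8° and head for the first plate.

Request:
drive_tool(
  targets=[
    [30,[0,0,0],[0,0,-0.058]],
    [30,[0,0,0],[0,0,-0.059]],
    [30,[-0.149,-0.1715,0.014],[0,0,0]],
    [30,[-0.149,-0.1715,0.014],[0,0,0]],
    [30,[-0.149,-0.1715,0.014],[0,0,0]],
    [30,[-0.149,-0.1715,0.014],[0,0,0]],
    [30,[-0.149,-0.1715,0.014],[0,0,0]],
    [30,[-0.149,-0.1715,0.014],[0,0,0]],
    [30,[-0.149,-0.1715,0.014],[0,0,0]],
    [30,[-0.149,-0.1715,0.014],[0,0,0]],
    [30,[-0.149,-0.1715,0.014],[0,0,0]],
    [30,[-0.149,-0.1715,0.014],[0,0,0]],
    [30,[-0.149,-0.1715,0.014],[0,0,0]],
    [30,[-0.149,-0.1715,0.014],[0,0,0]],
    [30,[-0.149,-0.1715,0.014],[0,0,0]],
    [30,[-0.149,-0.1715,0.014],[0,0,0]],
    [30,[-0.149,-0.1715,0.014],[0,0,0]],
    [30,[-0.149,-0.1715,0.014],[0,0,0]],
    [30,[-0.149,-0.1715,0.014],[0,0,0]],
    [30,[-0.149,-0.1715,0.014],[0,0,0]],
  ],
)

```text
t: 2.1
ee_pos: [641.4, -87.8, 167.4]
tcp_rot: [3.141, -0.001, 3.05]
ft_force: [0.5, 1.0, 1.0]
gripper_width: 29.9
gripper_force: 0.0
```

Request:
drive_tool(
  targets=[
    [30,[0,0,0],[0,0,0]],
    [30,[0,0,0],[0,0,0]],
  ],
)

```text
t: 2.3
ee_pos: [640.4, -86.9, 166.7]
tcp_rot: [3.141, -0.003, 3.049]
ft_force: [0.4, -0.3, -0.5]
gripper_width: 30.2
gripper_force: 0.0
```

```bash
cat >> h.py <<'E'
YAW=np.deg2rad(174.8)
def ab(x,y): c,s=np.cos(YAW),np.sin(YAW); return np.array([c*x+s*y, s*x-c*y])   # tool x, y coordinates
def st():
    s=manip.state(); e=s["ee_pos"]
    print("t %.1f"%s["t"],"xyz",e,"ab",ab(e[0],e[1]),"rot",np.rad2deg(s["tcp_rot"]),"F",s["ft_force"],"w %.1f gf %.1f"%(s["gripper_width"],s["gripper_force"]),"j",s["joints"][[0,5]])
def see(n):
    im,d=manip.get_image(n); return im,d,cloud(n,d),hsv(im).astype(int)
E
python3 - <<'E'
from h import *
st()
for k,p in dict(A=(640.5,-86.3),B=(639,-134.9),C=(637.5,-177.8),D=(628.5,-219.3)).items(): print(k,ab(*p))
r=np.deg2rad(-5.2); c=np.array([633.5,168.3])
for i,o in enumerate((61.5,28,-10.5,-54)): print("slot",i,c+o*np.array([-np.sin(r),np.cos(r)]),ab(*(c+o*np.array([-np.sin(r),np.cos(r)]))))
for k,p in dict(s1=(424.6,163.6),s2=(454.5,102.8),s3=(454.5,-91.7),s4=(455,-164.6),blue=(446.5,-320.7),red=(440,306),pin=(479.4,12.3)).items(): print(k,ab(*p))
E
```

```text
t 2.3 xyz [640.38 -86.86 166.7 ] ab [-645.62  -28.47] rot [179.96  -0.14 174.68] F [ 0.4  -0.3  -0.54] w 30.2 gf 0.0 j [-0.21 -1.69]
A [-645.69  -27.89]
B [-648.6   -76.43]
C [-650.99 -119.29]
D [-645.79 -161.43]
slot 0 [639.07 229.55] [-615.64  286.52]
slot 1 [636.04 196.18] [-615.64  253.02]
slot 2 [632.55 157.84] [-615.64  214.52]
slot 3 [628.61 114.52] [-615.64  171.02]
s1 [-408.03  201.41]
s2 [-443.31  143.57]
s3 [-460.94  -50.13]
s4 [-468.05 -122.68]
blue [-473.73 -278.91]
red [-410.46  344.62]
pin [-476.31   55.7 ]
```

Request:
drive_tool(
  targets=[
    [30,[0,0,0.15],[0,0,0]],
    [30,[0,0.003,0.15],[0,0,0]],
    [30,[0,0,0.15],[0,0,0]],
    [30,[0,0,0],[0,0,0]],
    [10,[0,0,0],[0,0,0]],
    [10,[0,0,0],[0,0,0]],
    [10,[0,0,0],[0,0,0]],
    [10,[0,0,0],[0,0,0]],
    [10,[0,0,0],[0,0,0]],
  ],
  newtons=25,
)

```text
t: 3.2
ee_pos: [642.5, -85.5, 81.1]
tcp_rot: [-3.142, 0.004, 3.051]
ft_force: [-2.0, 1.4, 8.0]
gripper_width: 13.6
gripper_force: 25.0
```

Request:
drive_tool(
  targets=[
    [10,[0,0,-0.1],[0,0,0]],
    [10,[0,0,-0.15],[0,0,0]],
    [10,[0,0,-0.2],[0,0,0]],
    [10,[0,0,-0.2],[0,0,0]],
    [10,[0,0,-0.2],[0,0,0]],
    [10,[0,0,-0.15],[0,0,0]],
    [10,[0,0,0],[0,0,0]],
    [10,[0,0,0],[0,0,0]],
  ],
)

```text
t: 4.0
ee_pos: [641.4, -85.6, 279.3]
tcp_rot: [-3.141, 0.002, 3.05]
ft_force: [-0.3, 0.5, -2.2]
gripper_width: 14.0
gripper_force: 25.0
```

```bash
cat > look.py <<'E'
from h import *
import sys
st(); name=sys.argv[1]
im,d,P,H=see("scene"); s=manip.state(); e=s["ee_pos"]; np.savez(name+".npz",im=im,d=d)
for k,dz in (("handle",19-2),("shoulder",-10),("blade",-35),("foot",-54)): print(k,proj("scene",e+[0,0,dz]),d[tuple(int(round(q)) for q in proj("scene",e+[0,0,dz])[::-1])])
u,v=[int(q) for q in proj("scene",e+[0,0,-20])]
a=cv2.resize(im[v-40:v+40,u-50:u+50],(750,600),interpolation=cv2.INTER_NEAREST)
cv2.imwrite(f"pics/{name}.png",a[:,:,::-1]); print("crop origin",u-50,v-40,"x7.5")
# profile widths by depth: pixels nearer than background around the plate
dc=(manip.camera_params("scene")["R"]@(e+[0,0,-20])+manip.camera_params("scene")["t"])[2]
for z in range(0,-56,-6):
    uu,vv=proj("scene",e+[0,0,z]); vv=int(round(vv)); row=d[vv,u-25:u+26]; m=abs(row-dc)<90; print(z,vv,m.sum(),"mm %.1f"%(m.sum()*np.median(row[m])/433.35 if m.any() else 0))
E
python3 look.py lookA
```

```text
t 4.0 xyz [641.41 -85.63 279.33] ab [-646.53  -27.15] rot [-179.98    0.14  174.78] F [-0.29  0.45 -2.19] w 14.0 gf 25.0 j [-0.21 -1.69]
handle (np.float64(289.1394045635164), np.float64(174.80129365386114)) 1021.04987
shoulder (np.float64(289.5372479181399), np.float64(181.97173820929973)) 1041.141
blade (np.float64(289.8912786610422), np.float64(188.3558914962358)) 1051.8884
foot (np.float64(290.15160619192915), np.float64(193.05233645259625)) 1040.9934
crop origin 239 144 x7.5
0 179 18 mm 43.1
-6 181 13 mm 31.2
-12 182 11 mm 26.5
-18 184 11 mm 26.7
-24 186 10 mm 24.3
-30 187 10 mm 24.3
-36 189 9 mm 21.8
-42 190 10 mm 24.2
-48 192 10 mm 24.1
-54 193 11 mm 26.5
```

View pics/lookA.png

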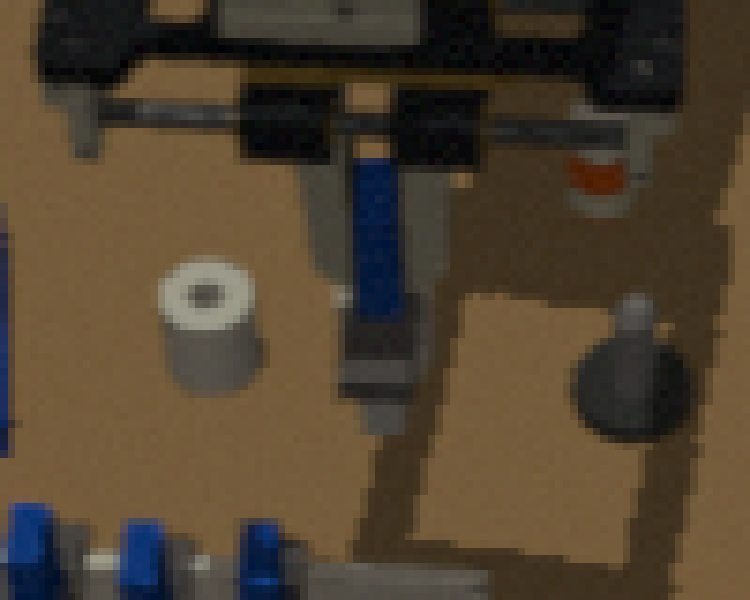

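The blade is about 13.4 mm wide next to the 24 mm shoulder, so it is the 14 mm one. It goes to slot 2.

Request:
drive_tool(
  targets=[
    [10,[0.026,0.2,0],[0,0,0]],
    [10,[0.026,0.2,0],[0,0,0]],
    [10,[0.026,0.2,0.1],[0,0,0]],
    [10,[0.026,0.2,0.12],[0,0,0]],
    [10,[0.026,0.2,0.12],[0,0,0]],
    [10,[0.025,0.208,0.12],[0,0,0]],
    [10,[0,0,0.12],[0,0,0]],
    [10,[0,0,0.12],[0,0,0]],
    [10,[0,0,0],[0,0,0]],
    [10,[0,0,0],[0,0,0]],
    [10,[0,0,0],[0,0,0]],
  ],
)

```text
t: 5.15
ee_pos: [632.6, 157.7, 139.3]
tcp_rot: [3.141, 0.001, 3.05]
ft_force: [0.3, 0.9, 0.0]
gripper_width: 13.7
gripper_force: 25.0
```

```bash
python3 - <<'E'
from h import *
st(); e=manip.state()["ee_pos"]
im,d,P,H=see("scene"); np.savez("hovA.npz",im=im,d=d)
u,v=[int(q) for q in proj("scene",e+[0,0,-30])]
h,s,vv=[H[...,i] for i in range(3)]
m=(h>100)&(h<130)&(s>110)&(vv>50); m[:, :u-25]=0; m[:,u+25:]=0; m[:v-35]=0; m[v+35:]=0
for c,stt,l in blobs(m,5): print("handle px",c,stt,"world on x=TCP+14", P[l].mean(0), np.median(P[l],axis=0))
print("expected px of +x face centre",proj("scene",e+[14,-1.3,15]))
a=cv2.resize(im[v-40:v+40,u-50:u+50],(750,600),interpolation=cv2.INTER_NEAREST)
cv2.imwrite("pics/hovA.png",a[:,:,::-1])
E
```

```text
t 5.2 xyz [632.58 157.66 139.33] ab [-615.68  214.35] rot [179.98   0.07 174.75] F [0.32 0.86 0.  ] w 13.7 gf 25.0 j [ 0.17 -1.31]
handle px [382.11 205.45] [379 196   7  18  71] world on x=TCP+14 [642.74 157.22 162.61] [645.08 157.35 165.41]
expected px of +x face centre (np.float64(381.5608316202671), np.float64(208.4898330122865))
```

View pics/hovA.png

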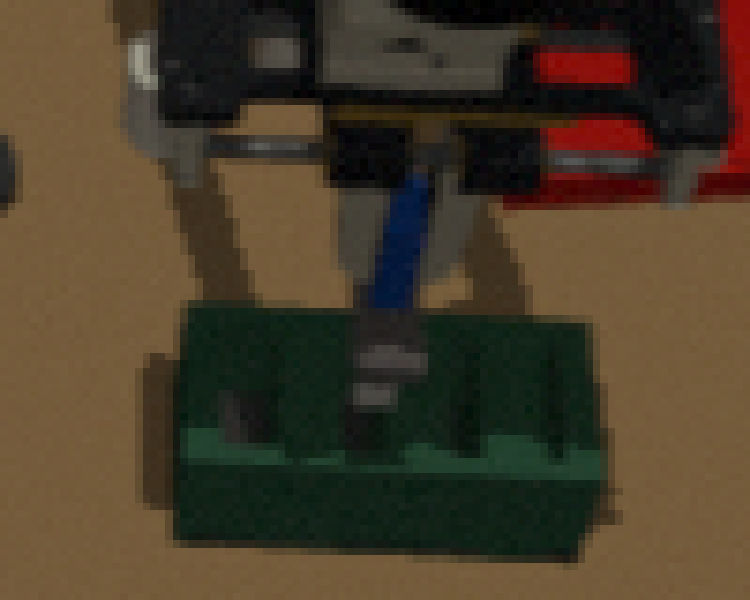

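Hover view: the blade foot (crop ~376,400) looks slightly right of slot 2 (~360,430), so I shift about 1 mm and feel down.

Request:
drive_tool(
  targets=[
    [10,[0,-0.005,0.03],[0,0,0]],
    [10,[0,0,0.03],[0,0,0]],
    [10,[0,0,0.02],[0,0,0]],
    [10,[0,0,0.02],[0,0,0]],
    [10,[0,0,0.02],[0,0,0]],
    [10,[0,0,0.02],[0,0,0]],
    [10,[0,0,0],[0,0,0]],
    [10,[0,0,0],[0,0,0]],
  ],
)

```text
t: 6.0
ee_pos: [631.8, 156.9, 110.1]
tcp_rot: [-3.142, -0.0, 3.051]
ft_force: [-0.1, -0.1, -1.7]
gripper_width: 13.9
gripper_force: 25.0
```

Request:
drive_tool(
  targets=[
    [10,[0,0,0.02],[0,0,0]],
    [10,[0,0,0.02],[0,0,0]],
    [10,[0,0,0.02],[0,0,0]],
    [10,[0,0,0.02],[0,0,0]],
    [10,[0,0,0.02],[0,0,0]],
    [10,[0,0,0.02],[0,0,0]],
    [10,[0,0,0.01],[0,0,0]],
    [10,[0,0,0.01],[0,0,0]],
    [10,[0,0,0],[0,0,0]],
  ],
)

```text
t: 6.9
ee_pos: [631.8, 156.9, 81.9]
tcp_rot: [-3.141, -0.0, 3.051]
ft_force: [-0.6, -0.4, -1.2]
gripper_width: 13.8
gripper_force: 25.0
```

Request:
drive_tool(
  targets=[
    [10,[0,0,0.01],[0,0,0]],
    [10,[0,0,0.01],[0,0,0]],
    [10,[0,0,0.005],[0,0,0]],
    [10,[0,0,0],[0,0,0]],
  ],
)

```text
t: 7.3
ee_pos: [632.8, 157.1, 81.1]
tcp_rot: [3.141, 0.002, 3.051]
ft_force: [-10.7, -2.1, 19.2]
gripper_width: 13.5
gripper_force: 25.0
```

Request:
drive_tool(
  targets=[
    [20,[0,0,-0.01],[0,0,0]],
    [30,[0,0,0],[0,0,0]],
    [28,[0,0,0],[0,0,0]],
    [28,[0,0,-0.1],[0,0,0]],
    [28,[0,0,-0.2],[0,0,0]],
    [28,[0,0,-0.15],[0,0,0]],
    [28,[-0.024,-0.207,0],[0,0,0]],
    [28,[-0.024,-0.207,0],[0,0,0]],
    [28,[-0.024,-0.207,0],[0,0,0]],
    [28,[-0.023,-0.207,0],[0,0,0]],
    [28,[-0.023,-0.207,0],[0,0,0]],
    [28,[-0.023,-0.207,0],[0,0,0]],
    [28,[-0.023,-0.208,0],[0,0,0]],
    [28,[0,0,0],[0,0,0]],
    [28,[0,0,0],[0,0,0]],
  ],
)

```text
t: 8.8
ee_pos: [637.9, -135.8, 168.6]
tcp_rot: [3.141, -0.001, 3.048]
ft_force: [-0.6, 0.9, -0.8]
gripper_width: 27.9
gripper_force: 0.0
```

```bash
python3 - <<'E'
from h import *
st()
for n in ("scene",):
    im,d,P,H=see(n); h,s,v=[H[...,i] for i in range(3)]; X,Y,Z=[P[...,i] for i in range(3)]
    for c,b,l in blobs((h>100)&(h<130)&(s>110)&(v>50)&(X>560)&(X<700)&(Y>-260)&(Y<260)&(Z>60)&(Z<130),4): print(n,c,b,"maxZ %.1f"%np.percentile(Z[l],90),"top3rows on z118",plane(n,[[c[0],b[1]+2]],118)[0])
E
```

```text
t 8.8 xyz [ 637.89 -135.75  168.59] ab [-647.57  -77.38] rot [179.97  -0.05 174.65] F [-0.59  0.94 -0.78] w 27.9 gf 0.0 j [-0.29 -1.77]
scene [378.8  216.87] [376 209   7  17  87] maxZ 118.6 top3rows on z118 [628.64 156.01 118.  ]
scene [242.19 219.41] [240 211   6  18  75] maxZ 118.5 top3rows on z118 [ 623.07 -220.22  118.  ]
scene [257.4  221.88] [255 214   6  17  73] maxZ 120.2 top3rows on z118 [ 634.52 -178.29  118.  ]
scene [273.17 221.95] [271 214   6  17  78] maxZ 118.6 top3rows on z118 [ 635.94 -135.37  118.  ]
```

Request:
drive_tool(
  targets=[
    [28,[-0.003,0.004,0.14],[0,0,0]],
    [28,[0,0,0.14],[0,0,0]],
    [28,[0,0,0.14],[0,0,0]],
    [28,[0,0,0],[0,0,0]],
    [10,[0,0,0],[0,0,0]],
    [10,[0,0,0],[0,0,0]],
    [10,[0,0,0],[0,0,0]],
    [10,[0,0,0],[0,0,0]],
  ],
)

```text
t: 9.65
ee_pos: [640.4, -134.1, 87.6]
tcp_rot: [-3.141, 0.004, 3.051]
ft_force: [-0.6, 2.4, 6.8]
gripper_width: 14.1
gripper_force: 25.0
```

Request:
drive_tool(
  targets=[
    [10,[0,0,-0.1],[0,0,0]],
    [10,[0,0,-0.15],[0,0,0]],
    [10,[0,0,-0.2],[0,0,0]],
    [10,[0,0,-0.2],[0,0,0]],
    [10,[0,0,-0.2],[0,0,0]],
    [10,[0,0,-0.15],[0,0,0]],
    [10,[0,0,0],[0,0,0]],
    [10,[0,0,0],[0,0,0]],
  ],
)

```text
t: 10.45
ee_pos: [639.3, -134.3, 286.3]
tcp_rot: [-3.141, 0.002, 3.05]
ft_force: [0.3, -0.1, -1.4]
gripper_width: 13.7
gripper_force: 25.0
```

```bash
sed -i '/^# profile/,$d' look.py; python3 look.py lookB
```

```text
t 10.4 xyz [ 639.34 -134.35  286.28] ab [-648.88  -75.85] rot [-179.97    0.13  174.78] F [ 0.32 -0.15 -1.42] w 13.7 gf 25.0 j [-0.29 -1.77]
handle (np.float64(268.6323780540025), np.float64(172.7152502693171)) 1013.1663
shoulder (np.float64(269.4521050514796), np.float64(179.97195595649112)) 1038.3589
blade (np.float64(270.181432919244), np.float64(186.4313046064314)) 1051.4446
foot (np.float64(270.7176500406425), np.float64(191.18210309410583)) 1042.0392
crop origin 219 142 x7.5
```

View pics/lookB.png

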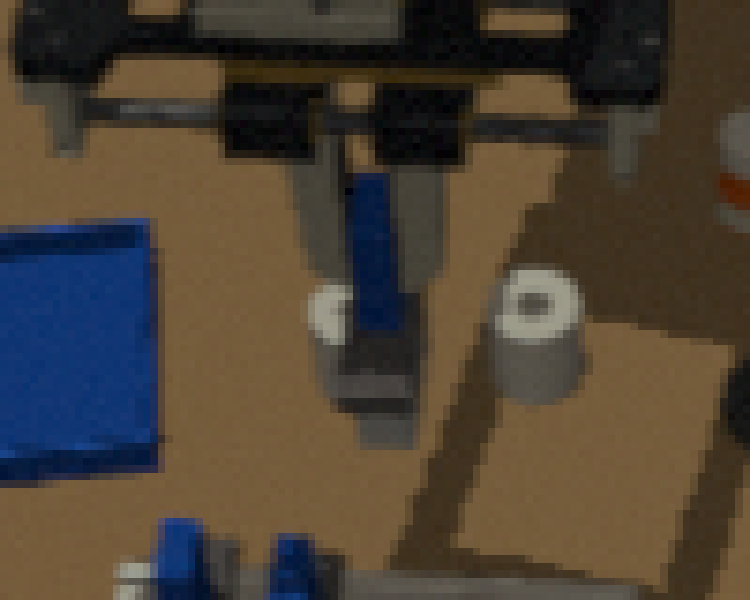

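B's blade measures about 18.9 mm (58 px against the shoulder's 75 px), so it goes to slot 3.

Request:
drive_tool(
  targets=[
    [10,[0.028,0.205,0],[0,0,0]],
    [10,[0.028,0.205,0],[0,0,0]],
    [10,[0.028,0.205,0.1],[0,0,0]],
    [10,[0.028,0.205,0.12],[0,0,0]],
    [10,[0.028,0.205,0.12],[0,0,0]],
    [10,[0.027,0.204,0.12],[0,0,0]],
    [10,[0,0,0.12],[0,0,0]],
    [10,[0,0,0.12],[0,0,0]],
    [10,[0,0,0],[0,0,0]],
    [10,[0,0,0],[0,0,0]],
    [10,[0,0,0],[0,0,0]],
  ],
)

```text
t: 11.6
ee_pos: [628.5, 113.4, 146.3]
tcp_rot: [3.141, 0.001, 3.05]
ft_force: [0.1, 0.3, -0.8]
gripper_width: 13.9
gripper_force: 25.0
```

```bash
python3 -c "
from h import *
st()"
```

```text
t 11.6 xyz [628.52 113.39 146.3 ] ab [-615.65  169.89] rot [179.98   0.07 174.75] F [ 0.09  0.32 -0.75] w 13.9 gf 25.0 j [ 0.1  -1.38]
```

Request:
drive_tool(
  targets=[
    [10,[0,0,0.03],[0,0,0]],
    [10,[0,0,0.03],[0,0,0]],
    [10,[0,0,0.02],[0,0,0]],
    [10,[0,0,0.02],[0,0,0]],
    [10,[0,0,0.02],[0,0,0]],
    [10,[0,0,0.02],[0,0,0]],
    [10,[0,0,0],[0,0,0]],
  ],
)

```text
t: 12.3
ee_pos: [627.4, 113.6, 116.3]
tcp_rot: [-3.141, -0.001, 3.051]
ft_force: [-0.2, 0.0, -1.5]
gripper_width: 13.9
gripper_force: 25.0
```

Request:
drive_tool(
  targets=[
    [10,[0,0,0.03],[0,0,0]],
    [10,[0,0,0.03],[0,0,0]],
    [10,[0,0,0.03],[0,0,0]],
    [10,[0,0,0.02],[0,0,0]],
    [10,[0,0,0.02],[0,0,0]],
    [10,[0,0,0.01],[0,0,0]],
    [10,[0,0,0.01],[0,0,0]],
    [10,[0,0,0],[0,0,0]],
  ],
)

```text
t: 13.1
ee_pos: [628.3, 113.8, 87.8]
tcp_rot: [3.141, 0.001, 3.051]
ft_force: [-1.5, 0.1, 1.7]
gripper_width: 14.1
gripper_force: 25.0
```

Request:
drive_tool(
  targets=[
    [10,[0,0,0.01],[0,0,0]],
    [10,[0,0,0.005],[0,0,0]],
    [10,[0,0,0],[0,0,0]],
  ],
)

```text
t: 13.4
ee_pos: [628.8, 113.8, 87.6]
tcp_rot: [3.141, 0.002, 3.051]
ft_force: [-10.5, -1.4, 19.0]
gripper_width: 14.2
gripper_force: 25.0
```

Request:
drive_tool(
  targets=[
    [20,[0,0,-0.01],[0,0,0]],
    [20,[0,0,0],[0,0,0]],
    [20,[0,0,-0.1],[0,0,0]],
    [20,[0,0,-0.18],[0,0,0]],
    [28,[0,0,-0.15],[0,0,0]],
    [28,[-0.025,-0.207,0],[0,0,0]],
    [28,[-0.025,-0.207,0],[0,0,0]],
    [28,[-0.025,-0.207,0],[0,0,0]],
    [28,[-0.025,-0.207,0],[0,0,0]],
    [28,[-0.025,-0.207,0],[0,0,0]],
    [28,[-0.026,-0.207,0],[0,0,0]],
    [28,[-0.026,-0.206,0],[0,0,0]],
    [28,[0,0,0],[0,0,0]],
    [28,[0,0,0],[0,0,0]],
  ],
)

```text
t: 14.8
ee_pos: [636.6, -178.8, 171.6]
tcp_rot: [3.141, -0.001, 3.048]
ft_force: [0.3, 0.9, 0.1]
gripper_width: 28.2
gripper_force: 0.0
```

```bash
cat > hz.py <<'E'
from h import *
st()
im,d,P,H=see("scene"); h,s,v=[H[...,i] for i in range(3)]; X,Y,Z=[P[...,i] for i in range(3)]
for c,b,l in blobs((h>100)&(h<130)&(s>110)&(v>50)&(X>560)&(X<700)&(Y>-260)&(Y<260)&(Z>60)&(Z<130),4): print(c,b,"maxZ %.1f"%np.percentile(Z[l],90),plane("scene",[[c[0],b[1]+2]],118)[0])
E
python3 hz.py
```

```text
t 14.8 xyz [ 636.58 -178.79  171.57] ab [-650.17 -120.36] rot [179.97  -0.04 174.66] F [0.26 0.9  0.15] w 28.2 gf 0.0 j [-0.35 -1.83]
[363.13 216.02] [360 208   7  17  82] maxZ 119.3 [623.82 112.96 118.  ]
[378.81 216.93] [376 209   7  17  88] maxZ 119.4 [628.64 156.01 118.  ]
[242.31 219.77] [240 211   6  18  75] maxZ 118.6 [ 623.09 -219.89  118.  ]
[257.47 221.88] [255 214   6  17  75] maxZ 118.8 [ 634.53 -178.1   118.  ]
```

Request:
drive_tool(
  targets=[
    [28,[-0.003,0.005,0.14],[0,0,0]],
    [28,[0,0,0.14],[0,0,0]],
    [28,[0,0,0.13],[0,0,0]],
    [28,[0,0,0],[0,0,0]],
    [10,[0,0,0],[0,0,0]],
    [10,[0,0,0],[0,0,0]],
    [10,[0,0,0],[0,0,0]],
    [10,[0,0,0],[0,0,0]],
  ],
)

```text
t: 15.65
ee_pos: [639.1, -177.1, 92.6]
tcp_rot: [-3.141, 0.004, 3.051]
ft_force: [1.5, 1.9, 5.1]
gripper_width: 13.5
gripper_force: 25.0
```

Request:
drive_tool(
  targets=[
    [10,[0,0,-0.1],[0,0,0]],
    [10,[0,0,-0.15],[0,0,0]],
    [10,[0,0,-0.2],[0,0,0]],
    [10,[0,0,-0.2],[0,0,0]],
    [10,[0,0,-0.2],[0,0,0]],
    [10,[0,0,-0.15],[0,0,0]],
    [10,[0,0,0],[0,0,0]],
    [10,[0,0,0],[0,0,0]],
  ],
)

```text
t: 16.45
ee_pos: [638.0, -177.2, 291.2]
tcp_rot: [-3.141, 0.002, 3.05]
ft_force: [-0.1, -0.2, -1.6]
gripper_width: 13.9
gripper_force: 25.0
```

```bash
python3 look.py lookC
```

```text
t 16.4 xyz [ 637.99 -177.24  291.22] ab [-651.43 -118.69] rot [-179.97    0.12  174.77] F [-0.12 -0.16 -1.63] w 13.9 gf 25.0 j [-0.35 -1.83]
handle (np.float64(250.42367278333828), np.float64(171.35428070969323)) 1020.87305
shoulder (np.float64(251.62166211218965), np.float64(178.6732607428873)) 1032.2384
blade (np.float64(252.6873463272958), np.float64(185.18676260540803)) 1047.5356
foot (np.float64(253.47074515052043), np.float64(189.97662446463147)) 1044.8079
crop origin 202 141 x7.5
```

View pics/lookC.png

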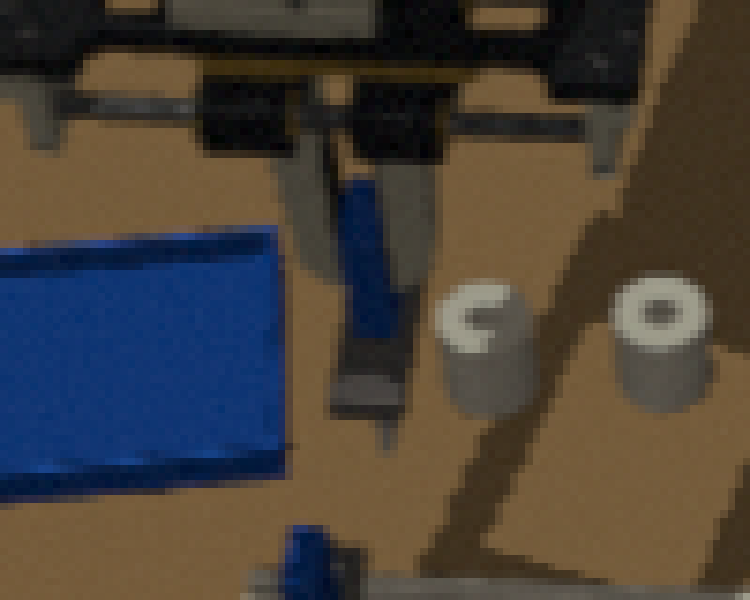

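C's blade is thin, about 4 mm (~14 px), so it goes to slot 0. I'll carry it high over the seated plates.

Request:
drive_tool(
  targets=[
    [10,[0.018,0.202,0],[0,0,0]],
    [10,[0.018,0.202,0],[0,0,0]],
    [10,[0.018,0.202,0],[0,0,0]],
    [10,[0.018,0.202,0],[0,0,0]],
    [10,[0.018,0.202,0],[0,0,0]],
    [10,[0.018,0.202,0],[0,0,0]],
    [10,[0.018,0.202,0],[0,0,0]],
    [10,[0.018,0.202,0],[0,0,0]],
    [10,[0.018,0.202,0],[0,0,0]],
    [10,[0.017,0.203,0],[0,0,0]],
    [10,[0,0,0.12],[0,0,0]],
    [10,[0,0,0.12],[0,0,0]],
    [10,[0,0,0.12],[0,0,0]],
    [10,[0,0,0.12],[0,0,0]],
    [10,[0,0,0.12],[0,0,0]],
    [10,[0,0,0.12],[0,0,0]],
    [10,[0,0,0],[0,0,0]],
    [10,[0,0,0],[0,0,0]],
  ],
)

```text
t: 18.3
ee_pos: [637.3, 228.4, 144.3]
tcp_rot: [-3.14, -0.004, 3.051]
ft_force: [0.2, 0.6, -0.4]
gripper_width: 13.7
gripper_force: 25.0
```

```bash
python3 -c "
from h import *
st()"
```

```text
t 18.3 xyz [637.28 228.39 144.32] ab [-613.96  285.21] rot [-179.92   -0.22  174.78] F [ 0.19  0.64 -0.45] w 13.7 gf 25.0 j [ 0.27 -1.21]
```

Request:
drive_tool(
  targets=[
    [10,[0,0.001,0.03],[0,0,0]],
    [10,[0,0,0.02],[0,0,0]],
    [10,[0,0,0.02],[0,0,0]],
    [10,[0,0,0.02],[0,0,0]],
    [10,[0,0,0.02],[0,0,0]],
    [10,[0,0,0],[0,0,0]],
  ],
)

```text
t: 18.9
ee_pos: [638.2, 228.9, 123.3]
tcp_rot: [-3.141, -0.001, 3.051]
ft_force: [-0.2, 0.9, -1.3]
gripper_width: 13.9
gripper_force: 25.0
```

Request:
drive_tool(
  targets=[
    [10,[0,0,0.03],[0,0,0]],
    [10,[0,0,0.03],[0,0,0]],
    [10,[0,0,0.03],[0,0,0]],
    [10,[0,0,0.02],[0,0,0]],
    [10,[0,0,0.02],[0,0,0]],
    [10,[0,0,0.015],[0,0,0]],
    [10,[0,0,0.01],[0,0,0]],
    [10,[0,0,0.01],[0,0,0]],
    [10,[0,0,0],[0,0,0]],
  ],
)

```text
t: 19.8
ee_pos: [639.0, 229.2, 92.6]
tcp_rot: [3.141, 0.001, 3.051]
ft_force: [-2.4, -0.1, 4.3]
gripper_width: 14.4
gripper_force: 25.0
```

Request:
drive_tool(
  targets=[
    [10,[0,0.004,0.006],[0,0,0]],
    [10,[0,0.004,0.004],[0,0,0]],
    [10,[0,0,0],[0,0,0]],
  ],
)

```text
t: 20.1
ee_pos: [640.0, 230.0, 92.5]
tcp_rot: [-3.141, 0.003, 3.05]
ft_force: [-6.6, -6.3, 14.1]
gripper_width: 13.6
gripper_force: 25.0
```

Request:
drive_tool(
  targets=[
    [20,[0,0,-0.005],[0,0,0]],
    [20,[0,0,0],[0,0,0]],
    [20,[0,0,-0.1],[0,0,0]],
    [20,[0,0,-0.17],[0,0,0]],
    [30,[0,0,-0.15],[0,0,0]],
    [30,[-0.014,-0.203,0],[0,0,0]],
    [30,[-0.014,-0.203,0],[0,0,0]],
    [30,[-0.014,-0.203,0],[0,0,0]],
    [30,[-0.014,-0.203,0],[0,0,0]],
    [30,[-0.014,-0.203,0],[0,0,0]],
    [30,[-0.014,-0.203,0],[0,0,0]],
    [30,[-0.014,-0.203,0],[0,0,0]],
    [30,[-0.014,-0.203,0],[0,0,0]],
    [30,[-0.014,-0.203,0],[0,0,0]],
    [30,[-0.014,-0.203,0],[0,0,0]],
    [30,[-0.013,-0.206,0],[0,0,0]],
    [30,[0,0,0],[0,0,0]],
    [30,[0,0,0],[0,0,0]],
  ],
)

```text
t: 21.9
ee_pos: [628.4, -218.3, 173.7]
tcp_rot: [3.141, -0.0, 3.049]
ft_force: [0.3, 1.0, 0.5]
gripper_width: 30.2
gripper_force: 0.0
```

```bash
python3 hz.py
```

```text
t 21.9 xyz [ 628.38 -218.28  173.74] ab [-645.58 -160.43] rot [179.96  -0.03 174.67] F [0.29 0.98 0.48] w 30.2 gf 0.0 j [-0.41 -1.89]
[363.06 216.02] [360 208   7  17  83] maxZ 119.3 [623.81 112.75 118.  ]
[378.79 216.92] [376 209   7  17  89] maxZ 118.6 [628.64 155.96 118.  ]
[242.42 219.75] [240 211   6  18  77] maxZ 119.4 [ 623.1  -219.59  118.  ]
[405.12 218.02] [402 210   7  17  81] maxZ 119.6 [634.41 228.44 118.  ]
```

Request:
drive_tool(
  targets=[
    [30,[0,-0.003,0.14],[0,0,0]],
    [30,[0,0,0.14],[0,0,0]],
    [30,[0,0,0.12],[0,0,0]],
    [30,[0,0,0],[0,0,0]],
    [10,[0,0,0],[0,0,0]],
    [10,[0,0,0],[0,0,0]],
    [10,[0,0,0],[0,0,0]],
    [10,[0,0,0],[0,0,0]],
  ],
)

```text
t: 22.75
ee_pos: [630.0, -218.3, 96.6]
tcp_rot: [-3.141, 0.003, 3.051]
ft_force: [-0.8, 1.4, 6.7]
gripper_width: 13.9
gripper_force: 25.0
```

Request:
drive_tool(
  targets=[
    [10,[0,0,-0.1],[0,0,0]],
    [10,[0,0,-0.15],[0,0,0]],
    [10,[0,0,-0.2],[0,0,0]],
    [10,[0,0,-0.2],[0,0,0]],
    [10,[0,0,-0.2],[0,0,0]],
    [10,[0,0,-0.15],[0,0,0]],
    [10,[0,0,0],[0,0,0]],
    [10,[0,0,0],[0,0,0]],
  ],
)

```text
t: 23.55
ee_pos: [629.0, -218.4, 295.2]
tcp_rot: [-3.141, 0.002, 3.05]
ft_force: [0.5, -0.8, -2.4]
gripper_width: 13.7
gripper_force: 25.0
```

```bash
python3 look.py lookD
```

```text
t 23.6 xyz [ 629.   -218.38  295.18] ab [-646.2  -160.47] rot [-179.96    0.12  174.78] F [ 0.54 -0.82 -2.42] w 13.7 gf 25.0 j [-0.41 -1.89]
handle (np.float64(233.01967389958395), np.float64(167.79665657896396)) 1019.95087
shoulder (np.float64(234.5754408141101), np.float64(175.18646268492375)) 1033.0958
blade (np.float64(235.9593847175058), np.float64(181.76295551089086)) 1053.1605
foot (np.float64(236.97673800817137), np.float64(186.59911800388815)) 1051.9956
crop origin 185 137 x7.5
```

View pics/lookD.png

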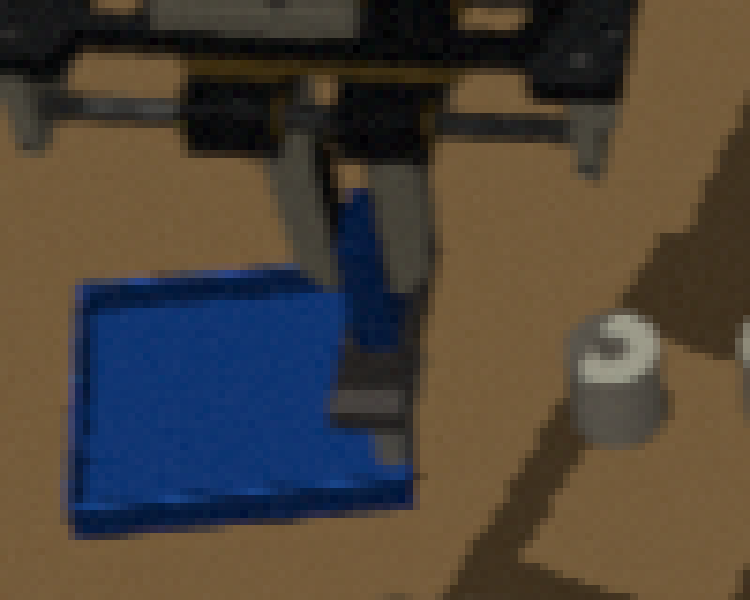

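D's blade is about 10 px/mm-scaled ≈ 9–10 mm, which makes it the 9 mm one, for slot 1.

Request:
drive_tool(
  targets=[
    [10,[0.015,0.206,0],[0,0,0]],
    [10,[0.015,0.206,0],[0,0,0]],
    [10,[0.015,0.206,0],[0,0,0]],
    [10,[0.015,0.206,0],[0,0,0]],
    [10,[0.015,0.206,0],[0,0,0]],
    [10,[0.015,0.206,0],[0,0,0]],
    [10,[0.015,0.206,0],[0,0,0]],
    [10,[0.015,0.206,0],[0,0,0]],
    [10,[0.015,0.206,0],[0,0,0]],
    [10,[0.015,0.208,0],[0,0,0]],
    [10,[0,0,0],[0,0,0]],
    [10,[0,0,0.12],[0,0,0]],
    [10,[0,0,0.12],[0,0,0]],
    [10,[0,0,0.12],[0,0,0]],
    [10,[0,0,0.12],[0,0,0]],
    [10,[0,0,0.12],[0,0,0]],
    [10,[0,0,0.12],[0,0,0]],
    [10,[0,0,0],[0,0,0]],
    [10,[0,0,0],[0,0,0]],
  ],
)

```text
t: 25.5
ee_pos: [635.0, 194.6, 148.6]
tcp_rot: [-3.14, -0.003, 3.05]
ft_force: [0.4, 0.1, -0.6]
gripper_width: 13.8
gripper_force: 25.0
```

```bash
python3 -c "
from h import *
st()"
```

```text
t 25.5 xyz [635.05 194.57 148.63] ab [-614.8   251.32] rot [-179.93   -0.19  174.76] F [ 0.38  0.05 -0.6 ] w 13.8 gf 25.0 j [ 0.22 -1.26]
```

Fine (the tool drifts about +0.4 mm as it goes down). Descending.

Request:
drive_tool(
  targets=[
    [10,[0,0.002,0.03],[0,0,0]],
    [10,[0,0,0.02],[0,0,0]],
    [10,[0,0,0.02],[0,0,0]],
    [10,[0,0,0.02],[0,0,0]],
    [10,[0,0,0.02],[0,0,0]],
    [10,[0,0,0],[0,0,0]],
  ],
)

```text
t: 26.1
ee_pos: [635.8, 195.6, 127.3]
tcp_rot: [-3.141, -0.001, 3.051]
ft_force: [-0.2, 0.2, -1.2]
gripper_width: 14.1
gripper_force: 25.0
```

Request:
drive_tool(
  targets=[
    [10,[0,0,0.03],[0,0,0]],
    [10,[0,0,0.03],[0,0,0]],
    [10,[0,0,0.03],[0,0,0]],
    [10,[0,0,0.02],[0,0,0]],
    [10,[0,0,0.02],[0,0,0]],
    [10,[0,0,0.015],[0,0,0]],
    [10,[0,0,0.01],[0,0,0]],
    [10,[0,0,0.005],[0,0,0]],
    [10,[0,0,0],[0,0,0]],
  ],
)

```text
t: 27.0
ee_pos: [636.5, 195.8, 96.7]
tcp_rot: [3.141, 0.001, 3.051]
ft_force: [-0.4, 0.5, 1.1]
gripper_width: 13.4
gripper_force: 25.0
```

Request:
drive_tool(
  targets=[
    [10,[0,0,0.008],[0,0,0]],
    [10,[0,0,0.004],[0,0,0]],
    [10,[0,0,0],[0,0,0]],
  ],
)

```text
t: 27.3
ee_pos: [637.0, 196.0, 96.6]
tcp_rot: [3.141, 0.002, 3.051]
ft_force: [-7.1, -0.9, 13.3]
gripper_width: 13.8
gripper_force: 25.0
```

Request:
drive_tool(
  targets=[
    [16,[0,0,-0.004],[0,0,0]],
    [16,[0,0,0],[0,0,0]],
    [16,[0,0,-0.05],[0,0,0]],
    [16,[0,0,-0.1],[0,0,0]],
    [16,[0,0,-0.2],[0,0,0]],
    [30,[0,0,-0.2],[0,0,0]],
    [60,[0,0,-0.1],[0,0,0]],
    [60,[0.2,0,0],[0,0,0]],
    [60,[0.2,0,0],[0,0,0]],
    [60,[0,0,0],[0,0,0]],
  ],
)

```text
t: 28.3
ee_pos: [551.9, 203.3, 223.5]
tcp_rot: [-3.141, -0.004, 3.052]
ft_force: [0.8, 0.6, -0.6]
gripper_width: 51.5
gripper_force: 0.0
```

```bash
cat > sl.py <<'E'
from h import *
st()
for n in("top","scene"):
    im,d,P,H=see(n); h,s,v=[H[...,i] for i in range(3)]; X,Y,Z=[P[...,i] for i in range(3)]
    for c,b,l in blobs((s<60)&(v>75)&(Z>38)&(Z<52)&(X>330)&(X<540)&(abs(Y)<400),25):
        m=cv2.moments(cv2.convexHull(np.argwhere(l)[:,::-1].astype(np.int32))); p=plane(n,[[m['m10']/m['m00'],m['m01']/m['m00']]],45)[0]
        print(n,"sleeve",p[:2],"ab",ab(*p[:2]),"fill %.2f"%(l.sum()/m['m00']),b[4])
    for c,b,l in blobs((Z>54)&(Z<70)&(X>440)&(X<520)&(abs(Y-12)<35),3):
        p=plane(n,[c],60)[0]; print(n,"pin",p[:2],"ab",ab(*p[:2]),b[4])
E
cat > hz2.py <<'E'
E
python3 hz.py; python3 sl.py
```

```text
t 28.3 xyz [551.91 203.35 223.51] ab [-531.21  252.53] rot [-179.95   -0.25  174.87] F [ 0.79  0.58 -0.62] w 51.5 gf 0.0 j [ 0.27 -1.22]
[363.32 215.66] [361 208   6  17  87] maxZ 119.9 [623.83 113.48 118.  ]
[378.91 216.7 ] [376 208   7  18  92] maxZ 118.8 [625.25 156.75 118.  ]
[393.07 217.07] [390 209   7  18  94] maxZ 119.3 [629.93 195.58 118.  ]
[405.21 217.75] [402 210   7  17  85] maxZ 118.9 [634.42 228.69 118.  ]
t 28.4 xyz [554.43 203.19 224.53] ab [-533.74  252.61] rot [-179.98   -0.07  174.85] F [ 0.77 -0.06 -0.24] w 55.2 gf 0.0 j [ 0.26 -1.22]
top sleeve [469.62 124.9 ] ab [-456.37  166.95] fill 0.76 100
top sleeve [453.96 -91.63] ab [-460.4   -50.11] fill 0.97 120
top sleeve [ 454.59 -164.64] ab [-467.64 -122.76] fill 0.99 122
top sleeve [425.91 159.11] ab [-409.74  197.06] fill 0.71 66
top pin [479.77  10.82] ab [-476.82   54.26] 27
scene sleeve [430.32 163.75] ab [-413.7   202.07] fill 0.89 77
scene sleeve [ 460.92 -163.97] ab [-473.88 -121.52] fill 1.03 95
scene sleeve [460.21 -92.02] ab [-466.65  -49.93] fill 1.00 93
scene sleeve [475.31 125.98] ab [-461.94  168.54] fill 0.89 89
scene pin [485.13  13.12] ab [-481.95   57.04] 20
```

All four plates are home (handle tops at ~119). One sleeve has been knocked, and is now at (470, 125). Next I grasp the nearer wide-bore sleeve at (425, 164).

Request:
drive_tool(
  targets=[
    [60,[0.157,-0.064,0.05],[0,0,0]],
    [60,[0.157,-0.064,0.1],[0,0,0]],
    [60,[0.157,-0.064,0.1],[0,0,0]],
    [60,[0.157,-0.064,0.1],[0,0,0]],
    [60,[0,0,0],[0,0,0]],
    [60,[0,0,0.12],[0,0,0]],
    [60,[0,0,0.15],[0,0,0]],
    [60,[0,0,0.15],[0,0,0]],
    [60,[0,0,0.15],[0,0,0]],
    [60,[0,0,0.1],[0,0,0]],
    [60,[0,0,0],[0,0,0]],
    [60,[0,0,0],[0,0,0]],
  ],
  newtons=12,
)

```text
t: 29.65
ee_pos: [428.4, 163.5, 21.7]
tcp_rot: [3.141, 0.001, 3.05]
ft_force: [0.7, -0.4, 0.4]
gripper_width: 60.2
gripper_force: 0.0
```

```bash
python3 -c "
from h import *
st()"
```

```text
t 29.6 xyz [428.43 163.52  21.68] ab [-411.84  201.68] rot [179.99   0.05 174.76] F [ 0.68 -0.36  0.43] w 60.2 gf 0.0 j [ 0.25 -1.23]
```

Request:
drive_tool(
  targets=[
    [60,[0.018,0,0.04],[0,0,0]],
    [60,[0,0,0],[0,0,0]],
    [30,[0,0,0],[0,0,0]],
    [30,[0,0,0],[0,0,0]],
    [30,[0,0,0],[0,0,0]],
    [30,[0,0,0],[0,0,0]],
    [30,[0,0,0],[0,0,0]],
  ],
)

```text
t: 30.35
ee_pos: [423.6, 163.8, 13.1]
tcp_rot: [3.141, 0.001, 3.051]
ft_force: [-0.7, -0.2, 4.6]
gripper_width: 40.6
gripper_force: 12.0
```

Request:
drive_tool(
  targets=[
    [30,[0,0,-0.11],[0,0,0]],
    [30,[0,0,-0.15],[0,0,0]],
    [30,[0,0,-0.15],[0,0,0]],
    [30,[-0.086,-0.182,0],[0,0,0]],
    [30,[-0.086,-0.182,0],[0,0,0]],
    [30,[-0.086,-0.182,0],[0,0,0]],
    [30,[-0.086,-0.182,0],[0,0,0]],
    [30,[0,0,0],[0,0,0]],
    [30,[0,0,0],[0,0,0]],
  ],
)

```text
t: 31.25
ee_pos: [478.3, 11.8, 94.3]
tcp_rot: [3.141, -0.001, 3.048]
ft_force: [-0.6, 0.5, -0.9]
gripper_width: 40.3
gripper_force: 12.0
```

```bash
python3 - <<'E'
from h import *
st(); e=manip.state()["ee_pos"]
im,d,P,H=see("scene"); u,v=[int(q) for q in proj("scene",e+[0,0,0])]
a=cv2.resize(im[v-30:v+50,u-50:u+50],(750,600),interpolation=cv2.INTER_NEAREST)
cv2.imwrite("pics/pin1.png",a[:,:,::-1])
E
```

```text
t 31.2 xyz [478.32  11.83  94.3 ] ab [-475.28   55.13] rot [179.98  -0.05 174.64] F [-0.6   0.51 -0.9 ] w 40.3 gf 12.0 j [-0.08 -1.56]
```

View pics/pin1.png

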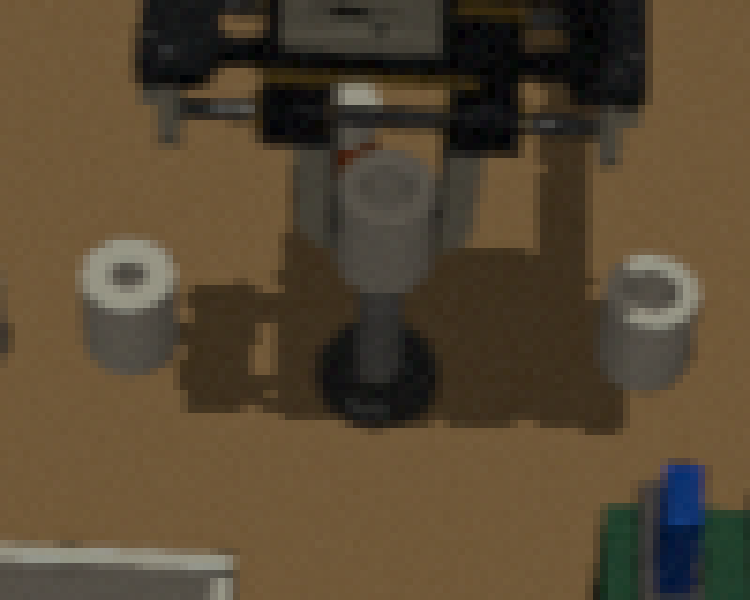

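The sleeve (crop ~384) sits about 2 mm right of the pin (~379). I nudge it and lower it over the pin.

Request:
drive_tool(
  targets=[
    [30,[-0.003,-0.008,0.05],[0,0,0]],
    [30,[0,0,0.04],[0,0,0]],
    [30,[0,0,0.02],[0,0,0]],
    [30,[0,0,0.02],[0,0,0]],
    [30,[0,0,0.02],[0,0,0]],
    [30,[0,0,0.02],[0,0,0]],
    [30,[0,0,0],[0,0,0]],
  ],
)

```text
t: 32.0
ee_pos: [478.6, 10.9, 60.0]
tcp_rot: [-3.142, -0.001, 3.051]
ft_force: [-0.1, 0.3, -0.7]
gripper_width: 40.2
gripper_force: 12.0
```

Request:
drive_tool(
  targets=[
    [30,[0,0,0.05],[0,0,0]],
    [30,[0,0,0.05],[0,0,0]],
    [30,[0,0,0.04],[0,0,0]],
    [30,[0,0,0.02],[0,0,0]],
    [30,[0,0,0],[0,0,0]],
  ],
)

```text
t: 32.5
ee_pos: [478.1, 10.9, 27.5]
tcp_rot: [-3.142, -0.002, 3.051]
ft_force: [0.3, -0.7, -1.0]
gripper_width: 40.4
gripper_force: 12.0
```

Fully down with no force, so it is a 22 mm bore and goes in the blue tray.

Request:
drive_tool(
  targets=[
    [30,[0,0,-0.1],[0,0,0]],
    [30,[0,0,-0.15],[0,0,0]],
    [30,[0,0,-0.13],[0,0,0]],
    [30,[-0.017,-0.208,0],[0,0,0]],
    [30,[-0.017,-0.208,0],[0,0,0]],
    [30,[-0.017,-0.208,0],[0,0,0]],
    [30,[-0.017,-0.208,0],[0,0,0]],
    [30,[-0.017,-0.208,0],[0,0,0]],
    [30,[-0.017,-0.208,0],[0,0,0]],
    [30,[-0.017,-0.208,0],[0,0,0]],
    [30,[-0.016,-0.208,0],[0,0,0]],
    [30,[0,0,0],[0,0,0]],
    [30,[0,0,0.15],[0,0,0]],
    [30,[0,0,0.15],[0,0,0]],
    [30,[0,0,0],[0,0,0]],
    [30,[0,0,0],[0,0,0]],
  ],
)

```text
t: 34.1
ee_pos: [475.3, -322.3, 44.7]
tcp_rot: [3.141, -0.001, 3.051]
ft_force: [0.1, 0.4, 1.1]
gripper_width: 40.2
gripper_force: 12.0
```

```bash
python3 -c "
from h import *
st()"
```

```text
t 34.1 xyz [ 475.34 -322.32   44.66] ab [-502.59 -277.92] rot [179.94  -0.07 174.81] F [0.09 0.4  1.12] w 40.2 gf 12.0 j [-0.69 -2.17]
```

Request:
drive_tool(
  targets=[
    [30,[0,0,0.08],[0,0,0]],
    [30,[0,0,0.04],[0,0,0]],
    [30,[0,0,0.01],[0,0,0]],
    [45,[0,0,0],[0,0,0]],
    [56,[0,0,0],[0,0,0]],
    [56,[0,0,0],[0,0,0]],
    [56,[0,0,-0.1],[0,0,0]],
    [56,[0,0,-0.15],[0,0,0]],
    [56,[0,0,-0.16],[0,0,0]],
  ],
)

```text
t: 35.0
ee_pos: [475.2, -322.7, 101.2]
tcp_rot: [3.141, -0.001, 3.051]
ft_force: [0.3, -0.8, -0.1]
gripper_width: 56.1
gripper_force: 0.0
```

Request:
drive_tool(
  targets=[
    [60,[0.021,0.202,0],[0,0,0]],
    [60,[0.021,0.202,0],[0,0,0]],
    [60,[0.021,0.202,0],[0,0,0]],
    [60,[0.021,0.202,0],[0,0,0]],
    [60,[0.021,0.202,0],[0,0,0]],
    [60,[0.021,0.202,0],[0,0,0]],
    [60,[0.021,0.202,0],[0,0,0]],
    [60,[0.021,0.202,0],[0,0,0]],
    [60,[0.021,0.202,0],[0,0,0]],
    [60,[0.021,0.202,0],[0,0,0]],
    [60,[0.021,0.205,0],[0,0,0]],
    [60,[0,0,0],[0,0,0]],
    [60,[0,0,0],[0,0,0]],
  ],
)

```text
t: 36.3
ee_pos: [470.2, 124.9, 101.0]
tcp_rot: [-3.141, 0.001, 3.053]
ft_force: [0.0, -1.0, 0.1]
gripper_width: 60.1
gripper_force: 0.0
```

```bash
python3 sl.py
```

```text
t 36.3 xyz [470.16 124.9  101.04] ab [-456.91  167.  ] rot [-179.99    0.04  174.94] F [ 0.05 -1.03  0.08] w 60.1 gf 0.0 j [ 0.15 -1.33]
top sleeve [ 476.12 -321.54] ab [-503.31 -277.06] fill 0.76 101
top sleeve [453.96 -91.63] ab [-460.4   -50.11] fill 0.98 121
top sleeve [ 454.52 -164.61] ab [-467.57 -122.74] fill 0.98 122
top pin [480.2   11.15] ab [-477.21   54.63] 27
scene sleeve [ 459.84 -164.22] ab [-472.83 -121.87] fill 1.05 91
scene sleeve [459.81 -91.83] ab [-466.24  -49.78] fill 1.04 94
scene sleeve [474.93 125.19] ab [-461.62  167.72] fill 0.88 78
scene sleeve [ 479.87 -323.52] ab [-507.22 -278.7 ] fill 0.91 99
scene pin [485.29  12.22] ab [-482.19   56.15] 23
```

Request:
drive_tool(
  targets=[
    [60,[0,0,0.15],[0,0,0]],
    [60,[0,0,0.15],[0,0,0]],
    [60,[0,0,0.1],[0,0,0]],
    [60,[0,0,0.04],[0,0,0]],
    [60,[0,0,0],[0,0,0]],
    [30,[0,0,0],[0,0,0]],
    [30,[0,0,0],[0,0,0]],
    [30,[0,0,0],[0,0,0]],
    [30,[0,0,0],[0,0,0]],
    [30,[0,0,0],[0,0,0]],
  ],
)

```text
t: 37.4
ee_pos: [471.1, 124.4, 13.8]
tcp_rot: [3.141, 0.002, 3.051]
ft_force: [0.2, -1.3, 6.3]
gripper_width: 38.7
gripper_force: 12.0
```

Request:
drive_tool(
  targets=[
    [30,[0,0,-0.12],[0,0,0]],
    [30,[0,0,-0.15],[0,0,0]],
    [30,[0,0,-0.15],[0,0,0]],
    [30,[-0.031,-0.188,0],[0,0,0]],
    [30,[-0.031,-0.188,0],[0,0,0]],
    [30,[-0.03,-0.188,0],[0,0,0]],
    [30,[0,0,0],[0,0,0]],
    [30,[0,0,0],[0,0,0]],
  ],
)

```text
t: 38.2
ee_pos: [478.1, 9.9, 96.7]
tcp_rot: [3.141, -0.0, 3.048]
ft_force: [-0.1, 0.3, -1.2]
gripper_width: 39.3
gripper_force: 12.0
```

```bash
python3 -c "
from h import *
st()"
```

```text
t 38.2 xyz [478.06   9.9   96.65] ab [-475.2    53.19] rot [179.98  -0.01 174.66] F [-0.07  0.34 -1.24] w 39.3 gf 12.0 j [-0.09 -1.56]
```

Request:
drive_tool(
  targets=[
    [30,[0,0.004,0.05],[0,0,0]],
    [30,[0,0,0.05],[0,0,0]],
    [30,[0,0,0.02],[0,0,0]],
    [30,[0,0,0.02],[0,0,0]],
    [30,[0,0,0.02],[0,0,0]],
    [30,[0,0,0.02],[0,0,0]],
    [30,[0,0,0],[0,0,0]],
  ],
)

```text
t: 38.9
ee_pos: [478.5, 11.1, 60.3]
tcp_rot: [3.142, 0.001, 3.051]
ft_force: [3.3, -0.9, -3.0]
gripper_width: 38.8
gripper_force: 12.0
```

Request:
drive_tool(
  targets=[
    [30,[-0.006,0,0.04],[0,0,0]],
    [30,[-0.002,0,0.04],[0,0,0]],
    [30,[0,0,0.04],[0,0,0]],
    [30,[0,0,0.04],[0,0,0]],
    [30,[0,0,0],[0,0,0]],
  ],
)

```text
t: 39.4
ee_pos: [478.9, 11.0, 27.0]
tcp_rot: [3.142, -0.002, 3.051]
ft_force: [-0.2, 0.1, 0.3]
gripper_width: 38.7
gripper_force: 12.0
```

Request:
drive_tool(
  targets=[
    [30,[0,0,-0.1],[0,0,0]],
    [30,[0,0,-0.15],[0,0,0]],
    [30,[0,0,-0.13],[0,0,0]],
    [30,[0.018,-0.208,0],[0,0,0]],
    [30,[0.018,-0.208,0],[0,0,0]],
    [30,[0.018,-0.208,0],[0,0,0]],
    [30,[0.018,-0.208,0],[0,0,0]],
    [30,[0.018,-0.208,0],[0,0,0]],
    [30,[0.018,-0.208,0],[0,0,0]],
    [30,[0.018,-0.208,0],[0,0,0]],
    [30,[0.018,-0.208,0],[0,0,0]],
    [30,[0,0,0],[0,0,0]],
    [30,[0,0,0.15],[0,0,0]],
    [30,[0,0,0.15],[0,0,0]],
    [30,[0,0,0],[0,0,0]],
    [30,[0,0,0],[0,0,0]],
  ],
)

```text
t: 41.0
ee_pos: [420.5, -317.0, 44.6]
tcp_rot: [3.14, -0.002, 3.051]
ft_force: [0.3, 0.4, 0.2]
gripper_width: 39.2
gripper_force: 12.0
```

```bash
python3 -c "
from h import *
st()"
```

```text
t 41.0 xyz [ 420.52 -317.02   44.56] ab [-447.52 -277.6 ] rot [179.93  -0.09 174.81] F [0.33 0.4  0.24] w 39.2 gf 12.0 j [-0.74 -2.22]
```

Request:
drive_tool(
  targets=[
    [30,[0,0,0.08],[0,0,0]],
    [30,[0,0,0.04],[0,0,0]],
    [30,[0,0,0.01],[0,0,0]],
    [45,[0,0,0],[0,0,0]],
    [56,[0,0,0],[0,0,0]],
    [56,[0,0,0],[0,0,0]],
    [56,[0,0,-0.1],[0,0,0]],
    [56,[0,0,-0.15],[0,0,0]],
    [56,[0,0,-0.16],[0,0,0]],
    [56,[-0.025,0.194,0],[0,0,0]],
    [56,[-0.025,0.194,0],[0,0,0]],
    [56,[-0.025,0.194,0],[0,0,0]],
    [56,[-0.025,0.194,0],[0,0,0]],
    [56,[0,0,0],[0,0,0]],
    [56,[0,0,0],[0,0,0]],
  ],
)

```text
t: 42.5
ee_pos: [455.3, -164.8, 101.1]
tcp_rot: [-3.141, 0.001, 3.053]
ft_force: [0.4, -0.4, -0.0]
gripper_width: 56.0
gripper_force: 0.0
```

```bash
python3 sl.py
```

```text
t 42.5 xyz [ 455.29 -164.78  101.15] ab [-468.35 -122.84] rot [-179.96    0.04  174.92] F [ 0.38 -0.38 -0.03] w 56.0 gf 0.0 j [-0.45 -1.93]
top sleeve [ 483.05 -325.08] ab [-510.53 -279.96] fill 0.76 52
top sleeve [454.83 -78.74] ab [-460.1  -37.2] fill 1.43 35
top pin [479.66  11.57] ab [-476.63   55.  ] 27
scene sleeve [ 424.29 -318.72] ab [-451.43 -278.95] fill 0.95 94
scene sleeve [ 460.76 -164.61] ab [-473.79 -122.17] fill 1.03 91
scene sleeve [459.77 -92.1 ] ab [-466.23  -50.05] fill 1.02 89
scene sleeve [ 480.01 -323.1 ] ab [-507.32 -278.26] fill 0.87 95
scene pin [484.66  11.7 ] ab [-481.6    55.58] 21
```

Request:
drive_tool(
  targets=[
    [56,[0,0,0.15],[0,0,0]],
    [56,[0,0,0.15],[0,0,0]],
    [56,[0,0,0.1],[0,0,0]],
    [56,[0,0,0.04],[0,0,0]],
    [56,[0,0,0],[0,0,0]],
    [30,[0,0,0],[0,0,0]],
    [30,[0,0,0],[0,0,0]],
    [30,[0,0,0],[0,0,0]],
    [30,[0,0,0],[0,0,0]],
    [30,[0,0,0],[0,0,0]],
  ],
)

```text
t: 43.6
ee_pos: [456.0, -165.8, 14.0]
tcp_rot: [-3.14, 0.002, 3.051]
ft_force: [-0.8, -1.2, 6.2]
gripper_width: 40.7
gripper_force: 12.0
```

Request:
drive_tool(
  targets=[
    [30,[0,0,-0.12],[0,0,0]],
    [30,[0,0,-0.15],[0,0,0]],
    [30,[0,0,-0.15],[0,0,0]],
    [30,[-0.008,0.177,0],[0,0,0]],
    [30,[-0.008,0.177,0],[0,0,0]],
    [30,[-0.008,0.177,0],[0,0,0]],
    [30,[-0.008,0.177,0],[0,0,0]],
    [30,[-0.008,0.177,0],[0,0,0]],
    [30,[0,0,0],[0,0,0]],
    [30,[0,0,0],[0,0,0]],
  ],
)

```text
t: 44.6
ee_pos: [478.9, 11.0, 96.7]
tcp_rot: [-3.141, 0.0, 3.053]
ft_force: [-0.4, -0.5, -1.5]
gripper_width: 40.1
gripper_force: 12.0
```

```bash
python3 -c "
from h import *
st()"
```

```text
t 44.6 xyz [478.88  11.01  96.71] ab [-475.92   54.37] rot [-179.98    0.    174.93] F [-0.42 -0.47 -1.48] w 40.1 gf 12.0 j [-0.08 -1.57]
```

Request:
drive_tool(
  targets=[
    [30,[0,0,0.05],[0,0,0]],
    [30,[0,0,0.04],[0,0,0]],
    [30,[0,0,0.02],[0,0,0]],
    [30,[0,0,0.02],[0,0,0]],
    [30,[0,0,0.015],[0,0,0]],
    [30,[0,0,0.01],[0,0,0]],
    [30,[0,0,0],[0,0,0]],
  ],
)

```text
t: 45.3
ee_pos: [481.3, 10.3, 67.7]
tcp_rot: [3.14, 0.005, 3.049]
ft_force: [0.5, 4.4, 13.7]
gripper_width: 40.5
gripper_force: 12.0
```

It sticks at the tip (13.7 N), so the bore is 14 mm and it goes in the red tray. First I check the bottle next to that tray.

Request:
drive_tool(
  targets=[
    [30,[0,0,-0.06],[0,0,0]],
    [30,[0,0,-0.12],[0,0,0]],
    [30,[0,0,0],[0,0,0]],
  ],
)

```text
t: 45.6
ee_pos: [480.7, 9.6, 104.4]
tcp_rot: [-3.141, 0.004, 3.05]
ft_force: [-0.2, 0.4, -0.2]
gripper_width: 40.2
gripper_force: 12.0
```

```bash
python3 - <<'E'
from h import *
st()
for n in("top","scene"):
    im,d,P,H=see(n); X,Y,Z=[P[...,i] for i in range(3)]
    for c,b,l in blobs((Z>25)&(Z<140)&(X>330)&(X<530)&(Y>360)&(Y<520),10): print(n,c,b[4],"x",np.percentile(X[l],[3,97]),"y",np.percentile(Y[l],[3,97]),"zmax",np.percentile(Z[l],97))
E
```

```text
t 45.6 xyz [480.69   9.57 104.36] ab [-477.84   53.1 ] rot [-179.99    0.23  174.73] F [-0.21  0.4  -0.18] w 40.2 gf 12.0 j [-0.09 -1.57]
top [160.38 252.06] 323 x [403.63 449.5 ] y [414.6  455.14] zmax 103.02031157092807
scene [456.53 170.19] 336 x [419.99 455.15] y [414.61 457.49] zmax 101.24489271315888
```

Request:
drive_tool(
  targets=[
    [30,[0.028,0.2,0],[0,0,0]],
    [30,[0.028,0.2,0],[0,0,0]],
    [30,[0.028,0.2,0],[0,0,0]],
    [30,[0.028,0.2,0],[0,0,0]],
    [30,[0.029,0.2,0],[0,0,0]],
    [30,[0.029,0.2,0],[0,0,0]],
    [30,[0.029,0.2,0],[0,0,0]],
    [30,[0,0,0],[0,0,0]],
    [30,[0,0,0.15],[0,0,0]],
    [30,[0,0,0.15],[0,0,0]],
    [30,[0,0,0.05],[0,0,0]],
    [30,[0,0,0.03],[0,0,0]],
    [30,[0,0,0],[0,0,0]],
    [30,[0,0,0],[0,0,0]],
  ],
)

```text
t: 47.1
ee_pos: [465.7, 293.0, 26.8]
tcp_rot: [3.141, 0.001, 3.05]
ft_force: [-0.0, -0.1, -0.6]
gripper_width: 40.2
gripper_force: 12.0
```

```bash
python3 -c "
from h import *
st()"
```

```text
t 47.1 xyz [465.71 292.98  26.82] ab [-437.24  333.98] rot [179.96   0.08 174.76] F [-0.03 -0.09 -0.58] w 40.2 gf 12.0 j [ 0.47 -1.01]
```

Request:
drive_tool(
  targets=[
    [30,[0,0,0.03],[0,0,0]],
    [30,[0,0,0.015],[0,0,0]],
    [30,[0,0,0.01],[0,0,0]],
    [30,[0,0,0],[0,0,0]],
    [45,[0,0,0],[0,0,0]],
    [56,[0,0,0],[0,0,0]],
    [56,[0,0,0],[0,0,0]],
    [56,[0,0,-0.1],[0,0,0]],
    [56,[0,0,-0.15],[0,0,0]],
    [56,[0,0,-0.17],[0,0,0]],
  ],
)

```text
t: 48.1
ee_pos: [463.7, 292.3, 98.3]
tcp_rot: [-3.14, -0.002, 3.051]
ft_force: [-0.5, -0.1, -0.1]
gripper_width: 56.2
gripper_force: 0.0
```

Request:
drive_tool(
  targets=[
    [56,[-0.012,-0.192,0],[0,0,0]],
    [56,[-0.012,-0.192,0],[0,0,0]],
    [56,[-0.012,-0.192,0],[0,0,0]],
    [56,[-0.012,-0.192,0],[0,0,0]],
    [56,[-0.012,-0.192,0],[0,0,0]],
    [56,[-0.012,-0.192,0],[0,0,0]],
    [56,[-0.011,-0.192,0],[0,0,0]],
    [56,[-0.011,-0.192,0],[0,0,0]],
    [56,[-0.011,-0.192,0],[0,0,0]],
    [56,[-0.011,-0.192,0],[0,0,0]],
    [56,[0,0,0],[0,0,0]],
    [56,[0,0,0],[0,0,0]],
  ],
)

```text
t: 49.3
ee_pos: [452.8, -92.2, 98.6]
tcp_rot: [3.141, -0.0, 3.048]
ft_force: [0.7, 0.3, 0.4]
gripper_width: 56.0
gripper_force: 0.0
```

```bash
python3 sl.py
```

```text
t 49.3 xyz [452.82 -92.17  98.59] ab [-459.31  -50.75] rot [179.98  -0.01 174.64] F [0.7  0.29 0.41] w 56.0 gf 0.0 j [-0.31 -1.79]
top sleeve [ 476.13 -321.43] ab [-503.3  -276.95] fill 0.73 98
top sleeve [463.12 293.08] ab [-434.65  333.85] fill 0.82 108
top sleeve [ 420.55 -316.62] ab [-447.52 -277.2 ] fill 0.74 97
top pin [479.9   11.56] ab [-476.88   55.01] 26
scene sleeve [ 424.37 -318.65] ab [-451.51 -278.88] fill 0.90 90
scene sleeve [467.71 293.41] ab [-439.19  334.59] fill 1.05 103
scene sleeve [459.87 -91.48] ab [-466.27  -49.42] fill 1.06 95
scene sleeve [ 479.34 -323.49] ab [-506.69 -278.71] fill 0.96 102
scene pin [484.55  12.33] ab [-481.43   56.19] 19
```

Request:
drive_tool(
  targets=[
    [56,[-0.005,0.003,0.15],[0,0,0]],
    [56,[0,0,0.15],[0,0,0]],
    [56,[0,0,0.09],[0,0,0]],
    [56,[0,0,0.035],[0,0,0]],
    [56,[0,0,0],[0,0,0]],
    [30,[0,0,0],[0,0,0]],
    [30,[0,0,0],[0,0,0]],
    [30,[0,0,0],[0,0,0]],
    [30,[0,0,0],[0,0,0]],
    [30,[0,0,0],[0,0,0]],
  ],
)

```text
t: 50.4
ee_pos: [455.2, -91.4, 14.9]
tcp_rot: [-3.141, 0.002, 3.05]
ft_force: [-1.0, 1.4, 6.3]
gripper_width: 40.3
gripper_force: 12.0
```

Request:
drive_tool(
  targets=[
    [30,[0,0,-0.12],[0,0,0]],
    [30,[0,0,-0.15],[0,0,0]],
    [30,[0,0,-0.15],[0,0,0]],
    [30,[-0.026,0.174,0],[0,0,0]],
    [30,[-0.026,0.174,0],[0,0,0]],
    [30,[-0.026,0.174,0],[0,0,0]],
    [30,[0,0,0],[0,0,0]],
    [30,[0,0,0],[0,0,0]],
  ],
)

```text
t: 51.2
ee_pos: [479.0, 11.8, 97.7]
tcp_rot: [-3.141, -0.0, 3.053]
ft_force: [0.6, -0.1, -0.9]
gripper_width: 39.8
gripper_force: 12.0
```

```bash
python3 -c "
from h import *
st()"
```

```text
t 51.2 xyz [478.98  11.77  97.69] ab [-475.94   55.13] rot [-179.98   -0.    174.9 ] F [ 0.58 -0.08 -0.89] w 39.8 gf 12.0 j [-0.08 -1.56]
```

Request:
drive_tool(
  targets=[
    [30,[0,-0.004,0.05],[0,0,0]],
    [30,[0,0,0.04],[0,0,0]],
    [30,[0,0,0.02],[0,0,0]],
    [30,[0,0,0.02],[0,0,0]],
    [30,[0,0,0.015],[0,0,0]],
    [30,[0,0,0.005],[0,0,0]],
    [30,[0,0,0],[0,0,0]],
  ],
)

```text
t: 51.9
ee_pos: [481.1, 10.5, 69.9]
tcp_rot: [3.141, 0.004, 3.05]
ft_force: [-0.7, 1.0, 13.9]
gripper_width: 39.7
gripper_force: 12.0
```

It sticks too, so to the red tray.

Request:
drive_tool(
  targets=[
    [30,[0,0,-0.06],[0,0,0]],
    [30,[0,0,-0.11],[0,0,0]],
    [30,[0,0,0],[0,0,0]],
    [30,[0.069,0.2,0],[0,0,0]],
    [30,[0.069,0.2,0],[0,0,0]],
    [30,[0.069,0.2,0],[0,0,0]],
    [30,[0.069,0.2,0],[0,0,0]],
    [30,[0.068,0.2,0],[0,0,0]],
    [30,[0.068,0.2,0],[0,0,0]],
    [30,[0.068,0.2,0],[0,0,0]],
    [30,[0,0,0],[0,0,0]],
    [30,[0,0,0.15],[0,0,0]],
    [30,[0,0,0.15],[0,0,0]],
    [30,[0,0,0.05],[0,0,0]],
    [30,[0,0,0.02],[0,0,0]],
    [30,[0,0,0],[0,0,0]],
    [30,[0,0,0],[0,0,0]],
  ],
)

```text
t: 53.6
ee_pos: [409.9, 298.5, 29.0]
tcp_rot: [3.14, 0.002, 3.05]
ft_force: [-0.6, -0.0, -1.4]
gripper_width: 40.0
gripper_force: 12.0
```

```bash
python3 -c "
from h import *
st()"
```

```text
t 53.6 xyz [409.92 298.47  28.98] ab [-381.19  334.4 ] rot [179.94   0.1  174.76] F [-0.61 -0.03 -1.42] w 40.0 gf 12.0 j [ 0.53 -0.95]
```

Request:
drive_tool(
  targets=[
    [30,[0,0,0.03],[0,0,0]],
    [30,[0,0,0.02],[0,0,0]],
    [30,[0,0,0.01],[0,0,0]],
    [30,[0,0,0],[0,0,0]],
    [45,[0,0,0],[0,0,0]],
    [56,[0,0,0],[0,0,0]],
    [56,[0,0,0],[0,0,0]],
    [56,[0,0,-0.1],[0,0,0]],
    [56,[0,0,-0.2],[0,0,0]],
    [56,[0,0,-0.2],[0,0,0]],
    [56,[0,0,-0.2],[0,0,0]],
    [56,[0,0,-0.2],[0,0,0]],
    [56,[0.1,0.15,0],[0,0,0]],
    [56,[0.1,0.2,0],[0,0,0]],
    [56,[0,0.22,0],[0,0,0]],
    [56,[0,0.22,0],[0,0,0]],
    [56,[0,0,0],[0,0,0]],
    [56,[0,0,0],[0,0,0]],
  ],
)

```text
t: 55.4
ee_pos: [382.7, 459.5, 194.4]
tcp_rot: [-3.14, -0.001, 3.052]
ft_force: [-0.4, 0.1, -0.8]
gripper_width: 56.1
gripper_force: 0.0
```

```bash
python3 hz.py; python3 sl.py; python3 - <<'E'
from h import *
im,d=manip.get_image("scene")
cv2.imwrite("pics/final.png",cv2.resize(im[130:310,140:500],(800,400))[:,:,::-1])
E
```

```text
t 55.4 xyz [382.73 459.47 194.35] ab [-339.51  492.27] rot [-179.89   -0.07  174.88] F [-0.36  0.08 -0.83] w 56.1 gf 0.0 j [ 0.79 -0.69]
[363.18 216.04] [360 208   7  17  83] maxZ 119.4 [623.82 113.09 118.  ]
[378.83 216.77] [376 209   7  17  86] maxZ 119.2 [628.64 156.07 118.  ]
[392.86 217.58] [390 209   7  18  88] maxZ 119.7 [629.91 194.99 118.  ]
[405.11 218.05] [402 210   7  17  81] maxZ 119.0 [634.41 228.41 118.  ]
t 55.5 xyz [383.09 458.77 194.95] ab [-339.93  491.6 ] rot [-179.92   -0.04  174.82] F [ 0.29 -0.66  0.87] w 56.2 gf 0.0 j [ 0.79 -0.69]
top sleeve [ 476.14 -321.25] ab [-503.3  -276.77] fill 0.70 93
top sleeve [462.82 293.8 ] ab [-434.28  334.54] fill 0.90 116
top sleeve [ 420.3  -316.25] ab [-447.24 -276.85] fill 0.64 86
top sleeve [407.6  298.93] ab [-378.83  334.64] fill 0.86 115
top pin [480.15  11.38] ab [-477.15   54.85] 28
scene sleeve [410.99 299.42] ab [-382.16  335.44] fill 1.10 97
scene sleeve [ 425.69 -318.75] ab [-452.83 -278.86] fill 0.85 89
scene sleeve [466.82 292.77] ab [-438.37  333.87] fill 0.98 98
scene sleeve [ 479.65 -323.25] ab [-506.97 -278.45] fill 0.91 99
scene pin [485.35  12.02] ab [-482.26   55.96] 22
```

View pics/final.png

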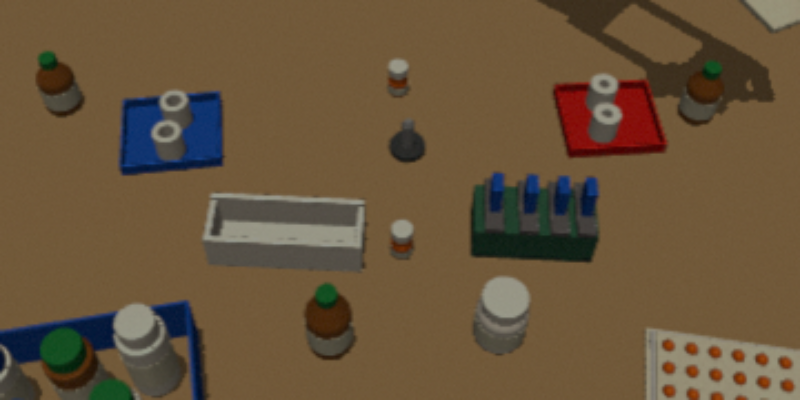

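The final view shows four plates seated in the rack (crop 480–600, 180–255). Two sleeves stand in the blue tray (~170,125) and two in the red (~603,110). The bottles, jar and vials still stand. Handing in.

```bash
python3 -c "
from plant import manip
print(manip.hand_in())"
```

```text
the job is handed in; nothing more can be done
None
```

I handed in the job at about 55 s: all four gate plates are fully home in the rack, one per slot by blade thickness, and all four sleeves were tested on the gauge pin, with the two that slid down in the blue tray and the two that stuck in the red; no verdict came back.

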